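Hook the post-cap carriers on the rack, blow them clean, take them off

ROBOT

A 6-joint arm with a two-finger parallel gripper is mounted at the origin on the work surface. World frame = base frame: x ahead of the robot, y to its left, z up, the work surface at z = 0. Lengths are in m, angles in rad, forces in N, time in s.
With the tool pointing down it reaches from about 0.275 to 0.825 m from the base axis. Payload 4.9 kg.
Tool frame: the origin (TCP) lies at the very end of the fingers, on their centre line; the grasp point (between the pads) lies 19 mm behind it; z points along the fingers, y is the direction in which the jaws open and shut (so a half turn about z gives the same grasp; the last joint's range is limited). The gripper opens to 85 mm and grips with 20 to 120 N. Pads are 22 mm wide; open, the fingers measure 114 mm over their backs; the gripper's body (76 mm by 85 mm) begins 54 mm behind the grasp point. The pads swing forward as they close: fully open they stand 13 mm farther back than shut.
Start: joints at [1.186, 0.326, -0.193, 1.052, 0, 1.437], TCP at [0.136, 0.533, 0.231] pointing down, gripper open.
Joint ranges: [-2.65, 2.65], [-0.97, 1.79], [-1.3, 1.35], [-1.93, 2.1], [-1.47, 1.37], [-3.14, 3.14]. Speed limits (rad/s): [2.57, 2.57, 3.14, 3.14, 3.14, 3.14].

INTERFACE

Orientations are given as a unit quaternion [w, x, y, z].
In Python, from workcell import robot gives the robot as it stands.
- The arm moves only by the shell command python3 -m pendant 'ROWS' [FORCE]. ROWS is JSON, a list of rows, each a list of 3 entries, a list of its own where there are three numbers: the shift along the tool's x, y, z in cm, then the turn about the tool's z in rad, then the closure, from -1 (fully open) to 1 (shut), so that 0 is half open. In form: [[[x, y, z], twist, jaw], ...]. A call has 1 to 10 rows; each row is the pose to reach, as a shift and turn from the pose commanded when the call began, along the tool's axes at that moment; what a row does not reach only later rows make up. A row lasts 1/8 s, in which the tool goes at most 62.5 mm and 10.7 degrees, less where a joint would pass 70% of its speed; a pose out of reach is approached as far as the arm can. A call with a gripper value outside its range is refused whole. The fingers move at their own pace and stop on an object; FORCE is the grip in N (left out, the last holds). Time passes only in rows, so rows that repeat a pose let the fingers close. It gives the time, the measured TCP pose, the force and the opening at its end, in the units of the state.
- robot.get_obs(): the state, without advancing time (a new reading comes with each control period).
- robot.grab_frame(name): name is "side" or "top" or "wrist"; returns a dict with "image" (480x640x3 uint8, red, green, blue), "fx", "fy", "cx", "cy" (pixels), "R" (3x3) and "t" (3): a world point X has camera coordinates R X + t. Camera axes: x right, y down, z forward; pixel columns grow to the right and rows downward; lengths in m; the calibration is good to about 2 mm. A picture is of the moment at which its call begins. There is no depth.
- robot.job_done(): hands the job in, once; it reports no verdict.
The state is a dict: "time_s": time; "joint_pos": joint angles; "joint_velocities": joint speeds; "tau": joint torques, N m; "tool_pos": TCP position; "orientation": TCP orientation; "contact_force": force on the tool from outside, world axes, zero at the start; "torque": the same for the moment, N m; "opening": finger opening in m.
Only numpy, scipy, OpenCV 4.12 (cv2) and the standard library are available. Lean on these libraries where they do the work, as an engineer would, in place of code of your own. Each camera call takes 0.05 s, during which the arm holds its last target. There are 200 camera calls.

TASK

Hook every carrier plate on a stud of the rack, one to a stud, tilting its oblong eye past the stud's wide head and letting it down level and flat on the board so that the air cannot lift it off. Then swing the blow gun round to point at the middle stud, squeeze its trigger past the first stage fully into the second, hold it there on target for two seconds, let go and swing the gun back to its park stop. Finally unhook the carriers and lay them all flat on the rubber mat again, side by side, leaving the finished bowl where it stands.

Things in the scene. Friction and masses are not known exactly. Their poses are not given: they have to be found in the camera images.
- c1_block (a point): Carrier c1 (may be absent): aluminium plate 153 x 54 x 6 mm with a turned wooden post cap near one end and an oblong eye (hole) near the other; 0.2 kg. Point: centre of the cap's square block (40 x 40, 38 high; a 28 mm ball on it, top 71 mm above the plate's underside), 25 mm above the underside. x: along the plate away from the eye; z up. Grip the flat sides at +-y.
- c1_eye (a point): Centre of c1's oblong eye, 85 mm from c1_block towards -x, at half the plate's thickness (3 mm above its underside); same axes. The eye is 56 mm long in x, 28 wide in y; its rim at the plate's end is 10 mm wide, the side rims 13 mm.
- c2_block (a point): Carrier c2 (may be absent): aluminium plate 153 x 54 x 6 mm with a turned wooden post cap near one end and an oblong eye (hole) near the other; 0.2 kg. Point: centre of the cap's square block (40 x 40, 38 high; a 28 mm ball on it, top 71 mm above the plate's underside), 25 mm above the underside. x: along the plate away from the eye; z up. Grip the flat sides at +-y.
- c2_eye (a point): Centre of c2's oblong eye, 85 mm from c2_block towards -x, at half the plate's thickness (3 mm above its underside); same axes. The eye is 56 mm long in x, 28 wide in y; its rim at the plate's end is 10 mm wide, the side rims 13 mm.
- c3_block (a point): Carrier c3 (may be absent): aluminium plate 153 x 54 x 6 mm with a turned wooden post cap near one end and an oblong eye (hole) near the other; 0.2 kg. Point: centre of the cap's square block (40 x 40, 38 high; a 28 mm ball on it, top 71 mm above the plate's underside), 25 mm above the underside. x: along the plate away from the eye; z up. Grip the flat sides at +-y.
- c3_eye (a point): Centre of c3's oblong eye, 85 mm from c3_block towards -x, at half the plate's thickness (3 mm above its underside); same axes. The eye is 56 mm long in x, 28 wide in y; its rim at the plate's end is 10 mm wide, the side rims 13 mm.
- stud1 (a point): Left stud (seen from the robot) of the fixed wooden rack: its axis at the board's top face, 20 mm above the bench. x: the board's, roughly towards the robot; z up. A 12 mm round shank with a steel T head 66 mm long in x, 14 wide in y, 6 thick, its underside 20 mm and top 26 mm above the board. Level, the head is longer than an eye and holds it down.
- stud2 (a point): Middle stud, 115 mm from stud1 in y; same form and axes. To get an eye on: tilt the plate about 25 degrees, eye end low, block end high and on the head's +x side; lower the end rim just past the head's -x end, slide the plate to +x with the rim under the head until the eye's other edge clears the head's +x end, then level it down.
- stud3 (a point): Right stud, 115 mm from stud2 in y; same form and axes. The board measures 200 mm in x and 360 in y; the studs stand 45 mm from its middle towards -x, so that a hooked carrier lies wholly on the board, its block on the +x side.
- gun_pivot (a point): Blow gun on a swivel stand (fixed foot 110 x 100 mm, 34 mm column): point on its vertical swivel axis at the barrel's mid height, 130 mm above the bench. x along the barrel to the nozzle, y to the gun's left, z up, turning with the gun. The swivel is stiff (0.22 N m) and stays where it is left.
- gun_grip (a point): Pinch point of the gun, 75 mm behind gun_pivot and 10 mm to its +y; same axes. Barrel 26 mm wide (faces y = +-13 mm from the axis), 32 high (z 114 to 146); the trigger, a black forked bar 72 mm long in x, 30 high, 8 thick, runs beside its +y face; tail end 130 mm behind the axis. Pinch both along y from above: 46 mm over both when free, 40 at the end of the first stage, 34 fully squeezed.
- nozzle (a point): Tip of the nozzle, 120 mm ahead of gun_pivot on the barrel's centre line; the air leaves along +x, level, 130 mm above the bench (aim is judged seen from above); same axes.
- gun (a joint): Swivel of the gun in rad: 0 = against its park stop, growing as it turns counter-clockwise seen from above (towards the rack), to 1.7.
- trigger (a joint): Travel of the trigger bar, 0 (free) to 0.012 m (fully squeezed). First stage, the first 6 mm: soft spring, 2.5 to 5 N.
- valve (a joint): Second stage (full air), 0 to 0.006 m: the brass bar between the trigger's two prongs (10 mm high, at the barrel's mid height), lying 6 mm deeper, is met when the first stage is used up and pressed in together with the trigger: about 14 N in all at this pressure point, 18 N fully open; both spring out when let go.
- bowl_center (a point): A finished dark wooden bowl, 116 mm across the rim, 52 high, at half its height. A bystander: leave it where it is.
- mat_center (a point): Middle of a thin flat dark rubber mat on the bench, 210 mm in x and 500 mm in y (its axes are about the world's); the carriers start on it or partly beside it and go back to it at the end.
Mind the look-alikes: they are no part of the job. Leave any turquoise look-alike of the part that bears c2_block alone. Leave any yellow look-alike of the part that bears c1_block alone.

How it is judged:
By the outcome, as a careful person would: the job done as asked, in the order asked, and still so for the second after the job is handed in, with the robot touching nothing.
Of c1, c2, c3 only 2 to 3 are there at a start; the rules pass over those that are not, and their reading is None.
At some moment in a run one of c1, c2, c3 may be knocked a few centimetres aside while the robot is not near it.
It also fails if it takes over 210 s, if anything falls off the work surface, if the arm or the gripper's body presses on something with over 40 N, if the wrist force passes 120 N, or if a joint passes its speed limit or range.

## Working session

There is one attempt and no reset: what is moved stays moved. The work goes in short steps, Python scripts to look and compute and a shell command to move; the robot and the scene stay as the last step left them, time stands still between calls to the robot, and variables do not carry over. Pictures are saved under pics/ and viewed, about 12 in all and at most 16, crops included, and the job is handed in when it is done.

```bash
mkdir -p pics; ls
python3 - <<'E'
from workcell import robot
import cv2, numpy as np
o=robot.get_obs(); print(o)
for n in ("top","side","wrist"):
    f=robot.grab_frame(n); cv2.imwrite(f"pics/{n}0.png",f["image"][:,:,::-1])
    print(n,f["fx"],f["fy"],f["cx"],f["cy"],np.round(f["R"],4).tolist(),np.round(f["t"],4).tolist())
E
```

```text
pics
{'time_s': 0.0, 'joint_pos': array([ 1.18582376e+00,  3.26935313e-01, -1.93588064e-01,  1.05197155e+00,
       -4.70806685e-06,  1.43659790e+00]), 'joint_velocities': array([ 0.0024101 , -0.0001943 ,  0.00166397,  0.0032152 , -0.00011504,
       -0.00093824]), 'tau': array([-6.09984108e-04, -4.43393970e+01,  2.62445247e+01,  1.54870906e-02,
       -5.73435204e-05,  3.66365029e-06]), 'tool_pos': array([0.13625754, 0.53226445, 0.2305049 ]), 'orientation': array([-2.15722747e-04,  1.25058728e-01,  9.92148977e-01, -8.21448255e-04]), 'contact_force': array([ 0.39536499, -0.39055448,  0.06401334]), 'torque': array([0.0080339 , 0.00557805, 0.01263742]), 'opening': 0.08545888352459298}
top 463.5286540252038 463.5286540252038 313.3285557658359 234.40073808809163 [[-0.0121, -0.9998, -0.0154], [-0.9873, 0.0144, -0.1585], [0.1587, 0.0133, -0.9872]] [-0.058, 0.4806, 1.3166]
side 548.3329907535573 548.3329907535573 317.5202613892188 238.7469653590301 [[0.9623, -0.2719, 0.0103], [-0.132, -0.4996, -0.8562], [0.2379, 0.8225, -0.5166]] [-0.4957, 0.1064, 1.3638]
wrist 413.0167752408527 413.0167752408527 324.7090036162943 228.34617440764765 [[0.2474, 0.9689, -0.0006], [0.9152, -0.2335, 0.3284], [0.3181, -0.0818, -0.9445]] [-0.5493, -0.044, 0.3815]
```

View pics/top0.png

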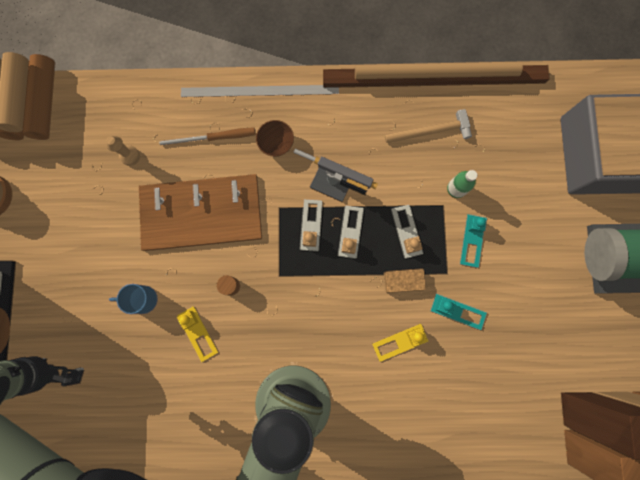

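View pics/side0.png

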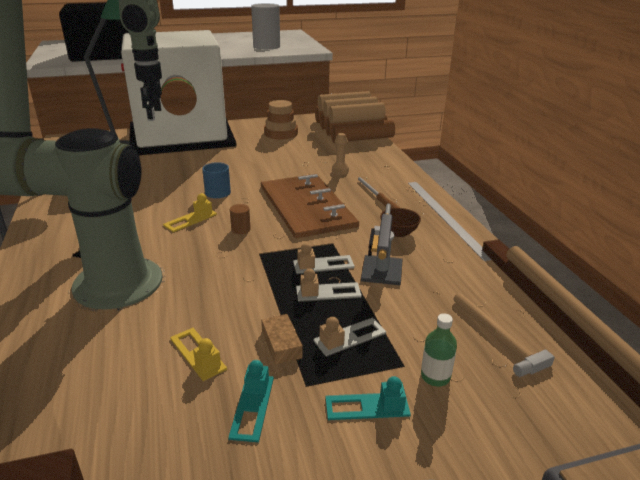

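Three aluminium carriers with wooden caps stand at top-view px (311,240), (348,243), (412,244). The yellow pair (198,333)/(402,343) and the turquoise pair (473,240)/(460,312) are look-alikes. The rack's stud heads are at (159,198), (197,195), (236,191), the gun at (340,178) and the bowl at (275,138). I'll enlarge this area.

```bash
cat > h.py <<'E'
import numpy as np, cv2
from workcell import robot
def ray(f,u,v):
    R=np.array(f["R"]);t=np.array(f["t"])
    return -R.T@t, R.T@np.array([(u-f["cx"])/f["fx"],(v-f["cy"])/f["fy"],1])
def atz(f,u,v,z):
    c,d=ray(f,u,v); return c+d*(z-c[2])/d[2]
def proj(f,P):
    q=np.atleast_2d(P)@np.array(f["R"]).T+np.array(f["t"])
    return np.c_[f["fx"]*q[:,0]/q[:,2]+f["cx"],f["fy"]*q[:,1]/q[:,2]+f["cy"]]
def crop(f,x0,y0,w,h,s,name,marks=()):
    im=f["image"][y0:y0+h,x0:x0+w,::-1]; im=cv2.resize(im,None,fx=s,fy=s,interpolation=cv2.INTER_CUBIC)
    for u,v in marks: cv2.circle(im,(int((u-x0+.5)*s),int((v-y0+.5)*s)),3,(0,0,255),1)
    cv2.imwrite("pics/"+name,im)
E
python3 - <<'E'
from h import *
f=robot.grab_frame("top")
crop(f,130,110,160,145,5,"rack.png"); crop(f,280,130,180,150,4.4,"mat.png")
E
```

```text
(no output)
```

View pics/rack.png

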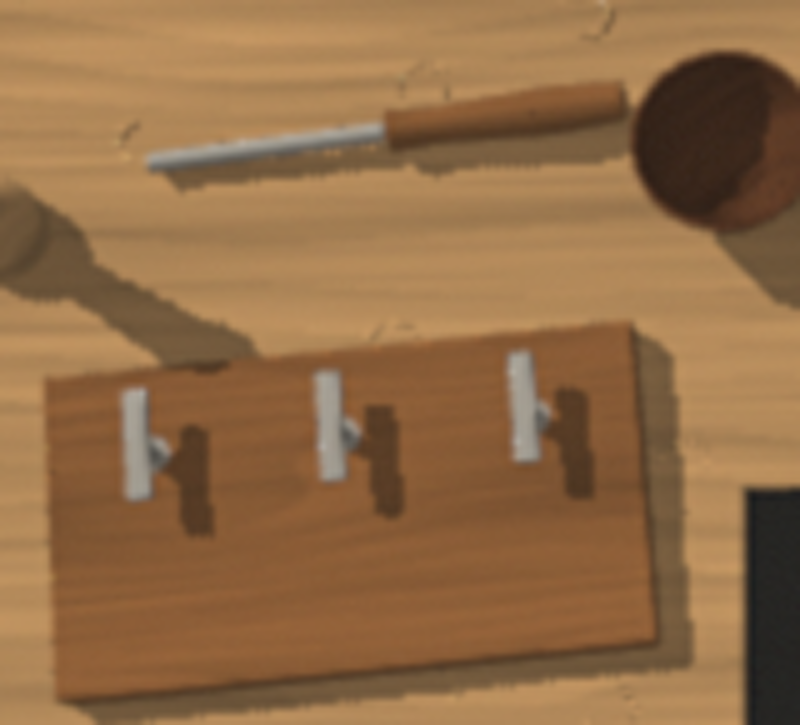

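View pics/mat.png

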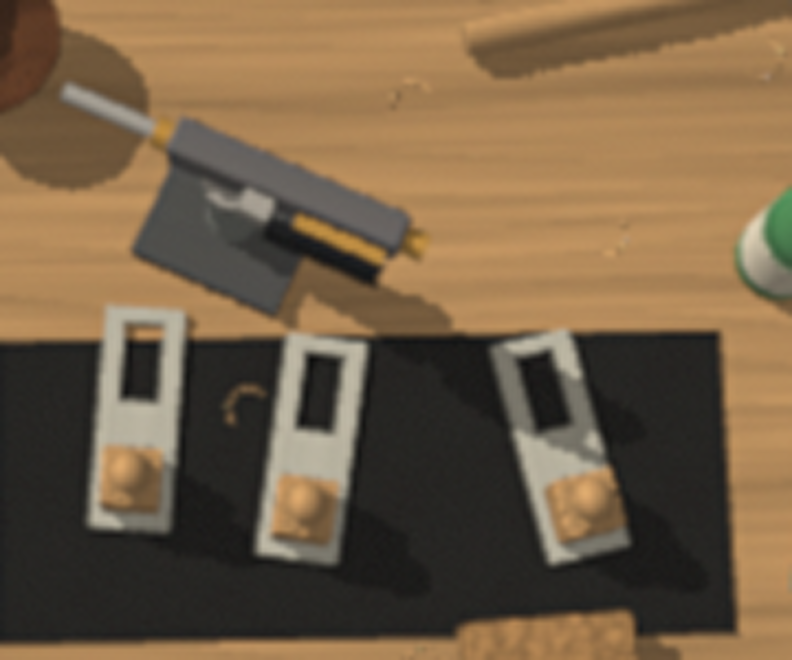

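```bash
cat > m.py <<'E'
from h import *
f=robot.grab_frame("top")
def W(pts,x0,y0,s,z): return np.array([atz(f,u/s+x0-.5,v/s+y0-.5,z) for u,v in pts])
r=W([(45,380),(632,322),(657,640),(60,698)],130,110,5,.02)
c=r.mean(0); yv=(r[0]+r[3]-r[1]-r[2]); xv=(r[2]+r[3]-r[0]-r[1]); 
a=np.arctan2(xv[1],xv[0]); b=np.arctan2(yv[1],yv[0])
print("rack",c,"size",np.linalg.norm(xv)/2,np.linalg.norm(yv)/2,"xang",a,b)
h=W([(135,443),(331,424),(524,405)],130,110,5,.046); print("heads",h, "dist",np.linalg.norm(np.diff(h,axis=0),axis=1))
# board-based predicted
ax=np.array([np.cos(a),np.sin(a),0]); ay=np.array([-ax[1],ax[0],0])
for k in(-1,0,1): print("stud pred",c-0.045*ax-k*.115*ay)
for n,p in dict(A=[(107,307),(187,310),(170,530),(88,528)],B=[(288,333),(369,343),(340,563),(255,555)],C=[(491,345),(572,331),(630,547),(550,564)]).items():
    q=W(p,280,130,4.4,.006); m=q.mean(0); x=q[2]+q[3]-q[0]-q[1]; 
    u=x/np.linalg.norm(x); print(n,"centre",m,"len",np.linalg.norm(x)/2,"wid",np.linalg.norm(q[0]+q[3]-q[1]-q[2])/2,"ang",np.degrees(np.arctan2(u[1],u[0])),"end",m+u*.0765, "eyeend", m-u*.0765)
g=W([(183,118),(167,155),(411,212),(398,258)],280,130,4.4,.146); n0=(g[0]+g[1])/2; t0=(g[2]+g[3])/2
print("gun nose",n0,"tail",t0, "L",np.linalg.norm(n0-t0),"noz",W([(65,92)],280,130,4.4,.13), "dir",np.degrees(np.arctan2(*(n0-t0)[1::-1])))
m=W([(0,342),(718,332),(737,632)],280,130,4.4,.0); print("mat",m)
E
python3 m.py
```

```text
rack [0.55819839 0.27704941 0.02      ] size 0.1956370346345134 0.356480048765347 xang -3.0530895724246614 1.655135411359358
heads [[0.59392384 0.39791609 0.046     ]
 [0.60361047 0.28185438 0.046     ]
 [0.6133257  0.16757279 0.046     ]] dist [0.11646523 0.11469381]
stud pred [0.61318684 0.16647694 0.02      ]
stud pred [0.60302227 0.28102685 0.02      ]
stud pred [0.5928577  0.39557676 0.02      ]
A centre [ 0.51521827 -0.05700739  0.006     ] len 0.15334927145547586 wid 0.055309491363367866 ang 174.75884159249742 end [ 0.43903812 -0.05001927  0.006     ] eyeend [ 0.59139843 -0.06399551  0.006     ]
B centre [ 0.49288424 -0.1757884   0.006     ] len 0.15399274305693952 wid 0.05662913261173939 ang 170.71880576098567 end [ 0.41738573 -0.16345049  0.006     ] eyeend [ 0.56838276 -0.18812631  0.006     ]
C centre [ 0.4916241  -0.34350775  0.006     ] len 0.15375168267684233 wid 0.055808773715357786 ang -167.6108136994063 end [ 0.41690557 -0.3599209   0.006     ] eyeend [ 0.56634262 -0.3270946   0.006     ]
gun nose [ 0.66832474 -0.08477458  0.146     ] tail [ 0.60239075 -0.22619466  0.146     ] L 0.15603502875036426 noz [[ 0.70424002 -0.01512633  0.13      ]] dir 65.003752025413
mat [[ 0.57090559  0.03780358  0.        ]
 [ 0.57025569 -0.45599165  0.        ]
 [ 0.3642655  -0.45711455  0.        ]]
```

```bash
cat > w.py <<'E'
# usage: w.py x y z [xdeg] : shift/twist in tool axes to reach TCP x,y,z (m) with tool x at heading xdeg (mod 180)
import sys
from h import *
from scipy.spatial.transform import Rotation as Ro
o=robot.get_obs(); q=o["orientation"]; R=Ro.from_quat([q[1],q[2],q[3],q[0]]).as_matrix()
p=np.array(o["tool_pos"]); h=np.degrees(np.arctan2(R[1,0],R[0,0]))
print("t",round(o["time_s"],1),"tcp",np.round(p,4),"xhead",round(h,1),"tz",np.round(R[:,2],3),"F",np.round(o["contact_force"],1),"open",round(o["opening"],4),"j",np.round(o["joint_pos"],2))
a=[float(v) for v in sys.argv[1:]]
while len(a)>=3:
    d=R.T@(np.array(a[:3])-p)*100; s="shift "+str(np.round(d,2))
    if len(a)>3: s+=" twist %.3f"%-np.radians((a[3]-h+90)%180-90)
    print(s); a=a[4:]
E
python3 - <<'E'
from h import *
f=robot.grab_frame("top")
for n,u,v in(("A",128,470),("B",307,501),("C",593,496)): print(n,atz(f,u/4.4+279.5,v/4.4+129.5,.062))
E
python3 w.py 0.469 -0.0525 0.18 174.8
```

```text
A [ 0.47049436 -0.05109867  0.062     ]
B [ 0.44843162 -0.16713522  0.062     ]
C [ 0.44905521 -0.35237225  0.062     ]
t 0.3 tcp [0.1364 0.5326 0.231 ] xhead 165.6 tz [-0.    -0.001 -1.   ] F [-0.1  0.1  0.4] open 0.0855 j [ 1.19  0.33 -0.19  1.05  0.    1.44]
shift [-46.74 -48.42   5.13] twist -0.160
```

```bash
python3 -m pendant '[[[-4,-4,0],0,-0.4],[[-9,-9,0],0,-0.4],[[-14,-14.5,0],0,-0.4],[[-19,-19.5,0],-0.05,-0.4],[[-24,-25,0],-0.1,-0.4],[[-29,-30,0],-0.16,-0.4],[[-34,-35,0],-0.16,-0.4],[[-39,-40.4,1],-0.16,-0.4],[[-44,-45.6,3],-0.16,-0.4],[[-46.67,-48.4,5],-0.16,-0.4]]' 20 && python3 -m pendant '[[[0,0,0],0,-0.4],[[0,0,0],0,-0.4]]' && python3 w.py 0.4697 -0.052 0.055 174.8 && python3 -c "
from h import *
f=robot.grab_frame('wrist');crop(f,0,0,640,480,1,'w1.png',proj(f,[[.4697,-.052,.057]]))"
```

```text
time_s: 1.55
tool_pos: [0.442, -0.0043, 0.1982]
orientation: [0.001, 0.046, 0.999, 0.0]
contact_force: [0.6, 1.6, -0.6]
opening: 0.0598
time_s: 1.8
tool_pos: [0.4399, -0.002, 0.1977]
orientation: [-0.001, 0.046, 0.999, 0.0]
contact_force: [-0.4, 1.3, 0.7]
opening: 0.0599
t 1.8 tcp [ 0.4399 -0.002   0.1977] xhead 174.8 tz [-0.001  0.001 -1.   ] F [-0.4  1.3  0.7] open 0.0599 j [-0.17  0.15 -0.51  0.91  0.   -0.08]
shift [-3.45 -4.72 14.27] twist -0.001
```

View pics/w1.png

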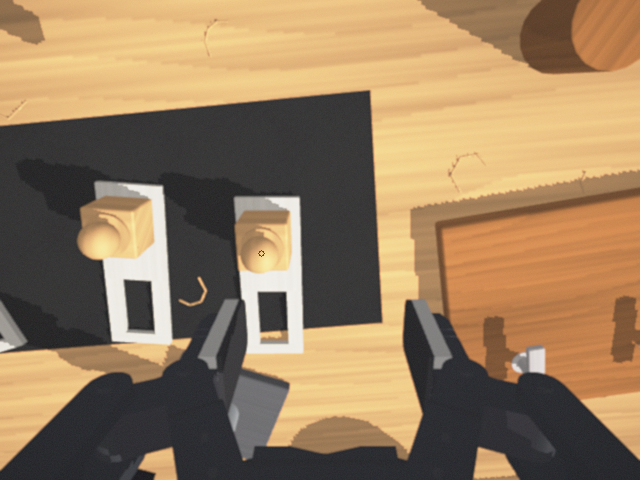

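The wrist picture shows carrier A's ball at (260,252), within 1 px of the predicted mark, so the calibration holds. I'll go down and grip the ball, which lets the plate hang tilted.

```bash
python3 -m pendant '[[[-2,-2.5,3],0,-0.4],[[-3.45,-4.72,6],0,-0.4],[[-3.45,-4.72,9],0,-0.4],[[-3.45,-4.72,12],0,-0.4],[[-3.45,-4.72,14],0,-0.4],[[-3.45,-4.72,14.6],0,-0.4],[[-3.45,-4.72,14.6],0,0.3],[[-3.45,-4.72,14.6],0,0.6],[[-3.45,-4.72,14.6],0,0.6],[[-3.45,-4.72,14.6],0,0.6]]' 20 && python3 -m pendant '[[[0,0,0],0,0.6],[[0,0,-1],0,0.6],[[0,0,-2],0,0.6],[[0,0,-4],0,0.6],[[0,0,-6],0,0.6],[[0,0,-8],0,0.6],[[0,0,-10],0,0.6],[[0,0,-12],0,0.6],[[0,0,-12],0,0.6],[[0,0,-12],0,0.6]]' && python3 w.py && python3 -c "
from h import *
f=robot.grab_frame('side');crop(f,240,130,160,120,5,'s1.png')"
```

```text
time_s: 3.1
tool_pos: [0.4714, -0.0526, 0.0528]
orientation: [0.001, 0.045, 0.999, -0.0]
contact_force: [-1.7, -1.7, 6.3]
opening: 0.0264
time_s: 4.35
tool_pos: [0.4701, -0.0521, 0.1714]
orientation: [-0.0, 0.045, 0.999, 0.0]
contact_force: [0.7, 0.4, -2.9]
opening: 0.0264
t 4.3 tcp [ 0.4701 -0.0521  0.1714] xhead 174.8 tz [-0.001  0.    -1.   ] F [ 0.7  0.4 -2.9] open 0.0264 j [-0.27  0.24 -0.48  0.85  0.   -0.18]
```

View pics/s1.png

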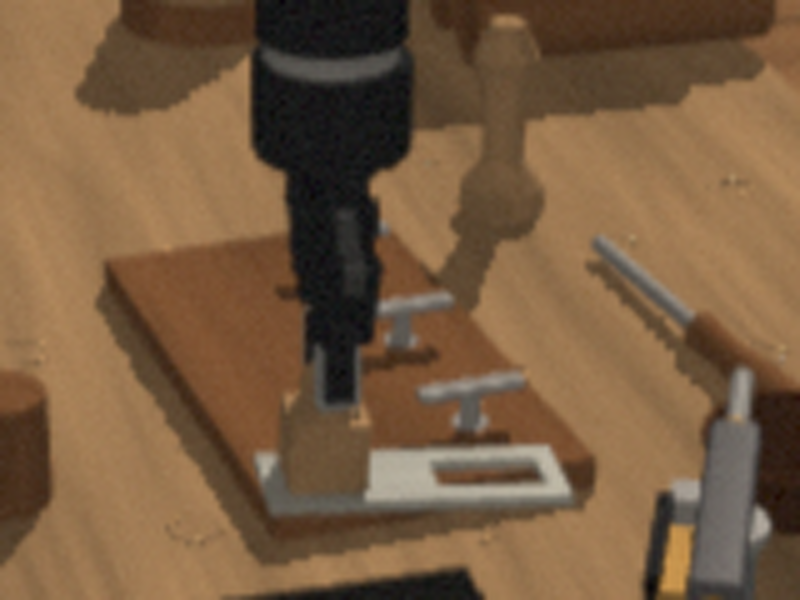

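The plate stays level: the ball's torsional friction at 20 N holds it. I'll tilt it by putting the end rim under a stud head's +x end and raising the block end, so the plate pivots in the grip.

```bash
cat > b.py <<'E'
# b.py stud X Z [X Z ...]: shifts (cm) putting ball centre at board coords X,Z (mm) w.r.t. stud; tool x -> board x
import sys
from h import *
from scipy.spatial.transform import Rotation as Ro
S={1:(.5934,.3967),2:(.6033,.2815),3:(.6132,.167)}; H=184.9; OFF=5.5
o=robot.get_obs(); q=o["orientation"]; R=Ro.from_quat([q[1],q[2],q[3],q[0]]).as_matrix(); p=np.array(o["tool_pos"]); h=np.degrees(np.arctan2(R[1,0],R[0,0]))
u=np.array([np.cos(np.radians(H)),np.sin(np.radians(H))]); s=np.array(S[int(sys.argv[1])])
r=p[:2]-s; print("t",round(o["time_s"],1),"now X %.1f Y %.1f Z %.1f"%(1000*r@u,1000*(-r[0]*u[1]+r[1]*u[0]),1000*p[2]-20+OFF),"head %.1f twist %.3f"%(h,-np.radians((H-h+180)%360-180)),"F",np.round(o["contact_force"],1),"open",round(o["opening"],4))
a=[float(v) for v in sys.argv[2:]]
for X,Z in zip(a[::2],a[1::2]):
    w=np.r_[s+u*X/1000,(Z+20-OFF)/1000]; print((X,Z),np.round(R.T@(w-p)*100,2))
E
python3 b.py 1 170 160
```

```text
t 4.4 now X 161.4 Y 436.6 Z 156.6 head 174.8 twist -0.176 F [ 0.1  0.5 -3.1] open 0.0262
(170.0, 160.0) [ 8.51 42.83 -0.31]
```

```bash
python3 -m pendant '[[[0.5,3,0],0,0.6],[[1.5,7.5,0],0,0.6],[[2.5,12.5,0],-0.05,0.6],[[3.5,17.5,0],-0.1,0.6],[[4.5,22.5,0],-0.15,0.6],[[5.5,27.5,0],-0.176,0.6],[[6.5,32.5,0],-0.176,0.6],[[7.5,37.5,0],-0.176,0.6],[[8.2,41,0],-0.176,0.6],[[8.5,42.83,0],-0.176,0.6]]' && python3 -m pendant '[[[0,0,0],0,0.6],[[0,0,0],0,0.6]]' && python3 b.py 1 170 63 134 63
```

```text
time_s: 5.65
tool_pos: [0.4237, 0.3833, 0.1706]
orientation: [-0.001, -0.044, 0.999, -0.001]
contact_force: [-0.2, -0.1, -3.7]
opening: 0.0262
time_s: 5.9
tool_pos: [0.4246, 0.3807, 0.1713]
orientation: [-0.001, -0.042, 0.999, -0.001]
contact_force: [0.3, 0.2, -1.7]
opening: 0.0261
t 5.9 now X 169.5 Y 1.5 Z 156.8 head -175.2 twist -0.001 F [ 0.3  0.2 -1.7] open 0.0261
(170.0, 63.0) [0.04 0.16 9.38]
(134.0, 63.0) [-3.56  0.17  9.38]
```

```bash
python3 -m pendant '[[[0,0.16,3],0,0.6],[[0,0.16,6],0,0.6],[[0,0.16,8.5],0,0.6],[[0,0.16,9.4],0,0.6],[[-1,0.16,9.4],0,0.6],[[-2,0.16,9.4],0,0.6],[[-3,0.16,9.4],0,0.6],[[-3.5,0.16,9.4],0,0.6],[[-3.5,0.16,9.4],0,0.6],[[-3.5,0.16,9.4],0,0.6]]' && python3 b.py 1 122.5 89.8 108.8 106.5 101 114
cat > look.py <<'E'
# look.py name stud X Z theta view: overlay predicted carrier outline
import sys
from h import *
n,st,X,Z,th,cam,x0,y0,w,h,s=sys.argv[1:12]; th=np.radians(float(th)); X=float(X);Z=float(Z)
S={1:(.5934,.3967),2:(.6033,.2815),3:(.6132,.167)}; a=np.radians(184.9); u=np.array([np.cos(a),np.sin(a),0]); v=np.array([-u[1],u[0],0]); P0=np.r_[S[int(st)],.02]
P=[]
for x,y in [(-123,27),(-123,-27),(30,27),(30,-27),(-113,14),(-113,-14),(-57,14),(-57,-14)]:
    z=-51; xx=X+x*np.cos(th)-z*np.sin(th); zz=Z+x*np.sin(th)+z*np.cos(th); P.append(P0+(u*xx+v*y+[0,0,zz])/1000)
f=robot.grab_frame(cam); crop(f,int(x0),int(y0),int(w),int(h),float(s),n,proj(f,P))
E
python3 look.py t1.png 1 134 63 0 top 130 170 150 112 5
```

```text
time_s: 7.15
tool_pos: [0.4592, 0.3864, 0.0778]
orientation: [-0.0, -0.043, 0.999, -0.0]
contact_force: [0.1, 0.3, -2.1]
opening: 0.0262
t 7.2 now X 134.6 Y -1.2 Z 63.3 head -175.1 twist -0.000 F [ 0.1  0.3 -2.1] open 0.0262
(122.5, 89.8) [-1.21 -0.12 -2.65]
(108.8, 106.5) [-2.58 -0.12 -4.32]
(101.0, 114.0) [-3.36 -0.12 -5.07]
```

View pics/t1.png

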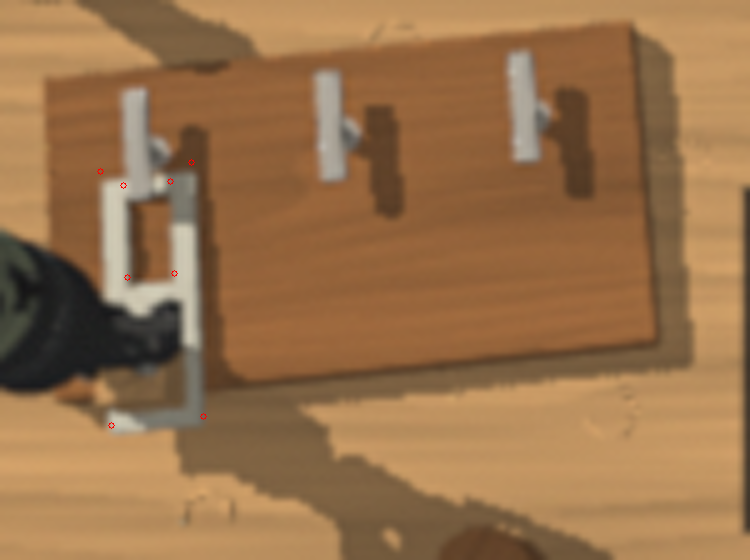

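The overlay fits within about 4 mm, with the plate sitting slightly towards +X, and the rim is under the head's end. Now I'll tilt it.

```bash
python3 -m pendant '[[[-0.4,0,0],0,0.6],[[-0.7,0,-0.8],0,0.6],[[-1.1,0,-1.7],0,0.6],[[-1.6,0,-2.65],0,0.6],[[-2.3,0,-3.5],0,0.6],[[-2.95,0,-4.3],0,0.6],[[-3.4,0,-4.7],0,0.6],[[-3.75,0,-5.1],0,0.6],[[-3.75,0,-5.1],0,0.6],[[-3.75,0,-5.1],0,0.6]]' && python3 b.py 1 && python3 look.py s2.png 1 97 114 25 side 240 150 130 100 6
```

```text
time_s: 8.45
tool_pos: [0.4967, 0.3896, 0.1285]
orientation: [-0.0, -0.043, 0.999, -0.0]
contact_force: [1.1, -0.1, -4.5]
opening: 0.0263
t 8.4 now X 96.9 Y -1.2 Z 114.0 head -175.1 twist -0.000 F [ 1.1 -0.1 -4.5] open 0.0263
```

View pics/s2.png

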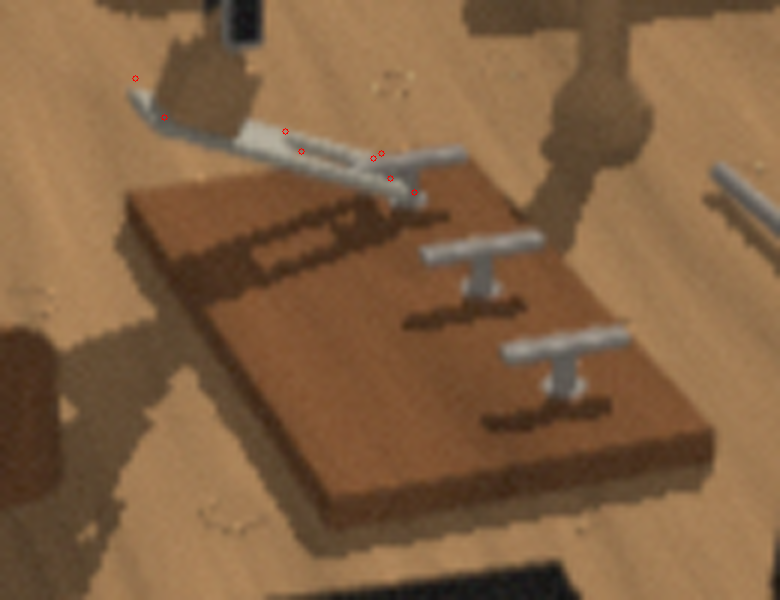

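Tilted to about 25° as planned; the ball sits about 3 mm lower and 4 mm further towards +X than computed. Next I'll withdraw, lift, and go over the head's −x end.

```bash
python3 -m pendant '[[[0,-0.12,0.4],0,0.6],[[1,-0.12,0.4],0,0.6],[[2.2,-0.12,0.4],0,0.6],[[3,-0.12,0.2],0,0.6],[[3.3,-0.12,-1.5],0,0.6],[[2.5,-0.12,-4],0,0.6],[[0.5,-0.12,-4],0,0.6],[[-2,-0.12,-4],0,0.6],[[-4.5,-0.12,-4],0,0.6],[[-5.9,-0.12,-4],0,0.6]]' && python3 -m pendant '[[[0,0,0],0,0.6],[[0,0,1.5],0,0.6],[[0,0,2],0,0.6],[[0,0,2],0,0.6]]' && python3 b.py 1 38 111 && python3 look.py s3.png 1 42 131 25 side 260 130 130 100 6&& python3 look.py t3.png 1 42 131 25 top 130 150 130 100 6
```

```text
time_s: 9.75
tool_pos: [0.5576, 0.3938, 0.1706]
orientation: [0.001, -0.042, 0.999, 0.0]
contact_force: [-0.1, 0.6, -2.8]
opening: 0.0262
time_s: 10.25
tool_pos: [0.5546, 0.3933, 0.1479]
orientation: [-0.001, -0.043, 0.999, -0.0]
contact_force: [0.4, -0.2, -2.9]
opening: 0.0263
t 10.2 now X 38.9 Y 0.1 Z 133.4 head -175.1 twist 0.000 F [ 0.4 -0.2 -2.9] open 0.0263
(38.0, 111.0) [-0.1   0.01  2.24]
```

```bash
cd pics; python3 -c "
import cv2,numpy as np
cv2.imwrite('c3.png',cv2.resize(np.vstack([cv2.imread('s3.png'),cv2.imread('t3.png')]),None,fx=.5,fy=.5))"
```

```text
(no output)
```

View pics/c3.png

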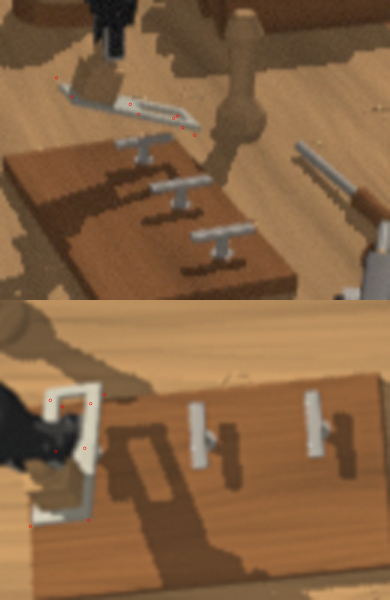

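```bash
cat > fit.py <<'E'
# fit.py stud X Z theta : fit carrier pose (board coords of ball, tilt) to side+top pictures
import sys
from h import *
from scipy.optimize import differential_evolution
S={1:(.5934,.3967),2:(.6033,.2815),3:(.6132,.167)}; a=np.radians(184.9); u=np.array([np.cos(a),np.sin(a),0]); v=np.array([-u[1],u[0],0])
K=3
def pts(P0,p,L,z=-51):
    X,Y,Z,th,yw=p; th=np.radians(th); yw=np.radians(yw); o=[]
    for x,y in L:
        xx=x*np.cos(th)-z*np.sin(th); zz=Z+x*np.sin(th)+z*np.cos(th)
        o.append(P0+(u*(X+xx*np.cos(yw)-y*np.sin(yw))+v*(Y+xx*np.sin(yw)+y*np.cos(yw))+[0,0,zz])/1000)
    return o
OUT=[(-123,27),(-123,-27),(30,-27),(30,27)]; HOLE=[(-113,14),(-113,-14),(-57,-14),(-57,14)]; BLK=[(-20,20),(-20,-20),(20,-20),(20,20)]
def run(P0,p0,sp,save=None,cams=("side","top")):
    D=[]
    for c in cams:
        f=robot.grab_frame(c); q=proj(f,pts(P0,p0,OUT)); x0,y0=(q.min(0)-25).astype(int); x1,y1=(q.max(0)+25).astype(int)
        x0=max(x0,0);y0=max(y0,0)
        im=cv2.resize(f["image"][y0:y1,x0:x1],None,fx=K,fy=K,interpolation=cv2.INTER_CUBIC)
        hs=cv2.cvtColor(im,cv2.COLOR_RGB2HSV).astype(int); m=((hs[...,1]<50)&(hs[...,2]>85)).astype(np.uint8)
        for st in S.values(): # blank stud heads
            hd=[np.r_[st,.02]+u*x+v*y+[0,0,z] for x in(-.037,.037) for y in(-.011,.011) for z in(.018,.028)]
            h=((proj(f,hd)-[x0,y0]+.5)*K).astype(np.int32); blank=np.zeros_like(m); cv2.fillConvexPoly(blank,cv2.convexHull(h),1); m[blank>0]=2
        D.append((f,x0,y0,im,m))
    def poly(f,x0,y0,sh,p):
        t=lambda L:((proj(f,pts(P0,p,L))-[x0,y0]+.5)*K*16).astype(np.int32)
        M=np.zeros(sh,np.uint8); cv2.fillPoly(M,[t(OUT)],1,shift=4); cv2.fillPoly(M,[t(HOLE)],0,shift=4); return M
    def cost(p):
        s=0
        for f,x0,y0,im,m in D:
            M=poly(f,x0,y0,m.shape,p); s+=((m==1)&(M==0)).sum()-((m==1)&(M==1)).sum()*1.0+0.6*((m==0)&(M==1)).sum()
        return s
    r=differential_evolution(cost,[(c-d,c+d) for c,d in zip(p0,sp)],maxiter=45,popsize=12,seed=1,tol=1e-6)
    if save:
        o=[]
        for f,x0,y0,im,m in D:
            M=poly(f,x0,y0,m.shape,r.x); c=im[:,:,::-1].copy(); k,_=cv2.findContours(M,cv2.RETR_LIST,cv2.CHAIN_APPROX_NONE); cv2.drawContours(c,k,-1,(0,0,255),1); o.append(c)
        H=max(c.shape[0] for c in o); o=[cv2.copyMakeBorder(c,0,H-c.shape[0],0,0,0) for c in o]; I=np.hstack(o); cv2.imwrite("pics/"+save,cv2.resize(I,None,fx=min(1,800/I.shape[1]),fy=min(1,800/I.shape[1])))
    return r.x,r.fun
if __name__=="__main__":
    st,X,Z,th=[float(i) for i in sys.argv[1:5]]
    x,c=run(np.r_[S[int(st)],.02],(X,0,Z,th,0),(15,8,14,14,6),sys.argv[5] if len(sys.argv)>5 else None)
    print("fit X %.1f Y %.1f Z %.1f tilt %.1f yaw %.1f cost %.0f"%(*x,c))
E
python3 fit.py 1 42 131 20 f1.png
```

```text
fit X 40.5 Y -0.7 Z 127.3 tilt 19.6 yaw 1.0 cost -256
```

View pics/f1.png

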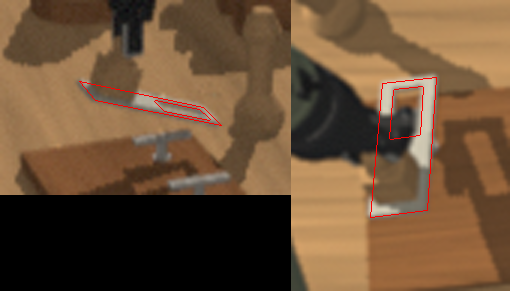

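The fit lies well on both pictures: X 40.5, Z 127.3, tilt 19.6°. The rim can already go under the head at Z≈102. I'll then raise the ball under the head to increase the tilt, and check before letting it down.

```bash
python3 -m pendant '[[[0.55,0,0],0,0.6],[[0.55,0,0.9],0,0.6],[[0.55,0,1.7],0,0.6],[[0.55,0,2.3],0,0.6],[[0.55,0,2.53],0,0.6],[[0.55,0,2.53],0,0.6],[[1.1,0,2.53],0,0.6],[[1.7,0,2.53],0,0.6],[[2.15,0,2.53],0,0.6],[[2.15,0,2.53],0,0.6]]' && python3 b.py 1 && python3 -m pendant '[[[0.1,0,-0.3],0,0.6],[[0.2,0,-0.6],0,0.6],[[0.3,0,-0.9],0,0.6],[[0.5,0,-1.2],0,0.6],[[0.5,0,-1.2],0,0.6],[[0.5,0,-1.2],0,0.6]]' && python3 b.py 1 && python3 fit.py 1 67 113 24 f2.png
```

```text
time_s: 11.7
tool_pos: [0.537, 0.3918, 0.1233]
orientation: [0.003, -0.042, 0.999, -0.0]
contact_force: [10.6, 2.1, -12.1]
opening: 0.0262
t 11.7 now X 56.6 Y 0.1 Z 108.8 head -175.2 twist -0.001 F [ 10.6   2.1 -12.1] open 0.0262
time_s: 12.45
tool_pos: [0.5293, 0.3916, 0.1364]
orientation: [0.0, -0.043, 0.999, 0.0]
contact_force: [-0.7, -0.7, 0.0]
opening: 0.017
t 12.4 now X 64.3 Y -0.4 Z 121.9 head -175.1 twist 0.000 F [-0.7 -0.7  0. ] open 0.017
fit X 64.2 Y 6.1 Z 99.6 tilt 10.5 yaw 6.0 cost 1064
```

Contact built up (10 N) and the ball slipped out of the pads, so I'll look.

Run:
```python
from h import *
f=robot.grab_frame('side');crop(f,250,140,110,90,6,'a.png')
f=robot.grab_frame('top');crop(f,125,160,110,90,6,'b.png')
cv2.imwrite('pics/c4.png',cv2.resize(np.hstack([cv2.imread('pics/a.png'),cv2.imread('pics/b.png')]),None,fx=.6,fy=.6))
```

```text
(no output)
```

View pics/c4.png

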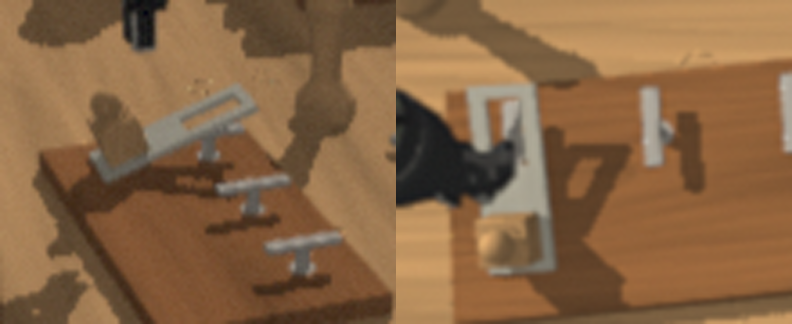

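Carrier A fell back and now leans: block end on the board, eye end up on stud 1's head. The ball grip is too weak, so I'll grip the block's flat sides instead and use the same contact tilt. First I fit its pose.

```bash
python3 -m pendant '[[[0,0,-3],0,0.3],[[0,0,-6],0,-0.4],[[3,0,-7],0,-0.4],[[7,-4,-7],0,-0.4],[[10,-8,-7],0,-0.4],[[10,-8,-7],0,-0.4],[[10,-8,-7],0,-0.4]]' 30
python3 - <<'E'
from fit import *
x,c=run(np.r_[S[1],.02],(95,-3,64,-20,4),(30,12,12,14,10),"f3.png"); print(np.round(x,1),c)
P=pts(np.r_[S[1],.02],x,[(0,0)],z=-26); print("Q world",P)
E
python3 b.py 1
```

```text
time_s: 13.52
tool_pos: [0.4375, 0.3036, 0.2063]
orientation: [0.001, -0.042, 0.999, 0.001]
contact_force: [0.9, -0.3, 0.7]
opening: 0.0601
[ 96.1  -4.3  58.5 -20.7  -2.8] -2076.6
Q world [array([0.50644416, 0.39315562, 0.05421209])]
t 13.6 now X 162.9 Y 79.0 Z 191.5 head -175.1 twist 0.000 F [ 0.1  0.5 -0.3] open 0.0593
```

```bash
python3 - <<'E'
s=open('fit.py').read()
a=s.index("        t=lambda L"); b=s.index("    def cost")
s=s[:a]+'''        t=lambda L,z=-51:((proj(f,pts(P0,p,L,z))-[x0,y0]+.5)*K*16).astype(np.int32)
        M=np.zeros(sh,np.uint8); cv2.fillConvexPoly(M,cv2.convexHull(np.vstack([t(OUT),t(OUT,-57)])),1,shift=4)
        h1=np.zeros(sh,np.uint8); h2=h1.copy(); cv2.fillPoly(h1,[t(HOLE)],1,shift=4); cv2.fillPoly(h2,[t(HOLE,-57)],1,shift=4); M[(h1&h2)>0]=0; return M
'''+s[b:]
open('fit.py','w').write(s)
E
python3 - <<'E'
from fit import *
x,c=run(np.r_[S[1],.02],(95,-3,64,-20,0),(20,12,12,14,10),"f3.png"); print(np.round(x,1),c)
P=pts(np.r_[S[1],.02],x,[(0,0)],z=-26)[0]; print("Q world",P)
import subprocess; print(subprocess.run(["python3","w.py",*map(str,[P[0],P[1],P[2]-.013,184.9+x[4]])],capture_output=True,text=True).stdout)
E
```

```text
[ 95.9  -7.3  58.7 -20.9  -3.6] -1835.0
Q world [0.50651596 0.39601867 0.05438079]
t 13.7 tcp [0.4374 0.3039 0.2056] xhead -175.1 tz [ 0.001  0.    -1.   ] F [-0.3 -0.5 -0.7] open 0.0596 j [ 0.47  0.31 -0.28  0.98  0.    0.38]
shift [-7.66  8.58 16.43] twist 0.063
```

```bash
python3 -m pendant '[[[-3,3,2],0.06,-0.6],[[-6,6.5,5],0.06,-0.6],[[-7.66,8.44,8],0.06,-0.6],[[-7.66,8.44,11],0.06,-0.6],[[-7.66,8.44,14],0.06,-0.6],[[-7.66,8.44,15.86],0.06,-0.6],[[-7.66,8.44,15.86],0.06,0],[[-7.66,8.44,15.86],0.06,0.4],[[-7.66,8.44,15.86],0.06,0.4],[[-7.66,8.44,15.86],0.06,0.4]]' 30 && python3 -m pendant '[[[0,0,0],0,0.4],[[0,0,-2],0,0.4],[[0,0,-4],0,0.4],[[0,-2,-5],0,0.4],[[0,-4,-5],0,0.4],[[0,-5.7,-5],0,0.4],[[0,-5.7,-3],0,0.4],[[0,-5.7,-1],0,0.4],[[0,-5.7,-0.3],0,0.4],[[0,-5.7,0],0,0.4]]' && python3 b.py 1
```

```text
time_s: 14.98
tool_pos: [0.5061, 0.3939, 0.0478]
orientation: [0.0, -0.013, 1.0, 0.0]
contact_force: [0.7, -0.3, -2.3]
opening: 0.0394
time_s: 16.23
tool_pos: [0.5068, 0.3355, 0.0469]
orientation: [-0.001, -0.012, 1.0, -0.001]
contact_force: [-0.5, -3.4, 5.5]
opening: 0.0396
t 16.2 now X 91.6 Y 53.6 Z 32.4 head -178.6 twist -0.061 F [-0.5 -3.4  5.5] open 0.0396
```

```bash
python3 -m pendant '[[[0,0,0],0,0.02],[[0,0,0],0,-0.1],[[0,0,0],0,-0.4],[[0,0,0],0,-0.4],[[0,0,-4],0,-0.4],[[2,0,-9],0,-0.4],[[6,0,-12],0,-0.4],[[9,0,-14],0,-0.4],[[9,0,-14],0,-0.4]]' 30
python3 - <<'E'
from fit import *
x,c=run(np.r_[S[1],.02],(92,54,57,0,-3),(20,12,12,12,10),"f4.png"); print(np.round(x,1),c)
E
python3 b.py 1
```

```text
time_s: 17.35
tool_pos: [0.4162, 0.3351, 0.1891]
orientation: [0.001, -0.014, 1.0, 0.001]
contact_force: [0.1, -0.1, -0.9]
opening: 0.0597
[76.9 52.5 56.3  1.4 -2.6] -3279.2
t 17.4 now X 180.5 Y 46.7 Z 172.8 head -178.5 twist -0.060 F [0.  0.2 0.7] open 0.0595
```

View pics/f4.png

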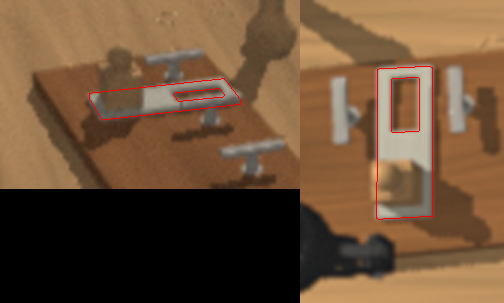

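Carrier A is flat on the board between studs 1 and 2, and the fit is excellent (Z 56.3 against 57 expected). Now I'll grip the block sides, lift, and put the rim under stud 1's head from +x.

```bash
sed -i 's/OFF=5.5/OFF=13/' b.py
python3 - <<'E'
from fit import *
P=pts(np.r_[S[1],.02],[76.9,52.5,57,0,-2.6],[(0,0)],z=-26)[0]
import subprocess; print(P,subprocess.run(["python3","w.py",*map(str,[P[0],P[1],.038,182.3])],capture_output=True,text=True).stdout)
E
```

```text
[0.52126544 0.33782331 0.051     ] t 17.4 tcp [0.4176 0.3347 0.1873] xhead -178.5 tz [ 0.001  0.001 -1.   ] F [0.  0.2 0.7] open 0.0595 j [ 0.54  0.33 -0.3   0.93 -0.    0.51]
shift [-10.35   0.04  14.94] twist -0.015
```

```bash
python3 -m pendant '[[[-4,0,3],-0.015,-0.4],[[-8,0,6],-0.015,-0.4],[[-10.35,0,9],-0.015,-0.4],[[-10.35,0,12],-0.015,-0.4],[[-10.35,0,14.2],-0.015,-0.4],[[-10.35,0,14.9],-0.015,-0.4],[[-10.35,0,14.9],-0.015,0.1],[[-10.35,0,14.9],-0.015,0.4],[[-10.35,0,14.9],-0.015,0.4],[[-10.35,0,14.9],-0.015,0.4]]' 25 && python3 -m pendant '[[[0,0,0],0,0.4],[[0,0,-2],0,0.4],[[0,0,-4],0,0.4],[[0,0,-6],0,0.4],[[2,0,-6],0,0.4],[[5,0,-6],0,0.4],[[8,2,-6],-0.046,0.4],[[9,4.5,-6],-0.046,0.4],[[9,4.5,-6],-0.046,0.4],[[9,4.5,-6],-0.046,0.4]]' && python3 b.py 1 168 37 134 37
```

```text
time_s: 18.7
tool_pos: [0.5207, 0.3372, 0.0384]
orientation: [0.0, -0.02, 1.0, 0.0]
contact_force: [0.3, -0.5, -1.5]
opening: 0.0398
time_s: 19.95
tool_pos: [0.429, 0.3782, 0.0981]
orientation: [0.0, -0.043, 0.999, -0.0]
contact_force: [0.6, -0.1, -2.0]
opening: 0.0393
t 19.9 now X 165.4 Y 4.4 Z 91.1 head -175.1 twist 0.001 F [ 0.6 -0.1 -2. ] open 0.0393
(168.0, 37.0) [0.27 0.44 5.41]
(134.0, 37.0) [-3.13  0.44  5.41]
```

```bash
python3 -m pendant '[[[0.27,0.44,2],0,0.4],[[0.27,0.44,4],0,0.4],[[0.27,0.44,5.4],0,0.4],[[0.27,0.44,5.4],0,0.4],[[-0.8,0.44,5.4],0,0.4],[[-1.8,0.44,5.4],0,0.4],[[-2.7,0.44,5.4],0,0.4],[[-3.1,0.44,5.4],0,0.4],[[-3.1,0.44,5.4],0,0.4],[[-3.1,0.44,5.4],0,0.4]]' && python3 b.py 1 && python3 -m pendant '[[[0,0,-0.8],0,0.4],[[-0.3,0,-1.7],0,0.4],[[-0.7,0,-2.72],0,0.4],[[-1.1,0,-3.6],0,0.4],[[-1.64,0,-4.5],0,0.4],[[-2.1,0,-5.2],0,0.4],[[-2.6,0,-5.8],0,0.4],[[-2.6,0,-5.8],0,0.4]]' && python3 b.py 1 && python3 -m pendant '[[[0,0,0.3],0,0.4],[[1,0,0.3],0,0.4],[[2.2,0,0.3],0,0.4],[[3,0,0.2],0,0.4],[[3.3,0,-1.5],0,0.4],[[2.5,0,-4],0,0.4],[[0.5,0,-4],0,0.4],[[0.5,0,-4],0,0.4],[[0.5,0,-4],0,0.4]]' && python3 b.py 1
```

```text
time_s: 21.2
tool_pos: [0.4589, 0.3853, 0.0439]
orientation: [-0.0, -0.043, 0.999, -0.0]
contact_force: [-0.1, 0.2, -2.6]
opening: 0.0396
t 21.2 now X 134.9 Y -0.1 Z 36.9 head -175.0 twist 0.001 F [-0.1  0.2 -2.6] open 0.0396
time_s: 22.2
tool_pos: [0.4861, 0.3879, 0.1025]
orientation: [0.0, -0.043, 0.999, 0.0]
contact_force: [0.1, 0.1, -3.8]
opening: 0.0396
t 22.2 now X 107.7 Y -0.4 Z 95.5 head -175.1 twist 0.000 F [ 0.1  0.1 -3.8] open 0.0396
time_s: 23.32
tool_pos: [0.4797, 0.3871, 0.1423]
orientation: [-0.0, -0.043, 0.999, -0.0]
contact_force: [-0.1, -0.2, -2.8]
opening: 0.0395
t 23.3 now X 114.1 Y -0.1 Z 135.3 head -175.1 twist 0.001 F [-0.1 -0.2 -2.8] open 0.0395
```

```bash
cat > fq.py <<'E'
# fq.py stud Xq Zq tilt [png]: fit around Q estimate, print Q
import sys
from fit import *
st,X,Z,th=[float(i) for i in sys.argv[1:5]]; t=np.radians(th)
x,c=run(np.r_[S[int(st)],.02],(X-26*np.sin(t),0,Z+26*np.cos(t),th,0),(12,8,12,12,5),sys.argv[5] if len(sys.argv)>5 else None)
t=np.radians(x[3]); print("Q X %.1f Y %.1f Z %.1f tilt %.1f yaw %.1f cost %.0f"%(x[0]+26*np.sin(t),x[1],x[2]-26*np.cos(t),x[3],x[4],c))
E
python3 fq.py 1 114 135 25 f5.png
```

```text
Q X 117.0 Y -1.9 Z 132.6 tilt 29.3 yaw 1.7 cost -180
```

```bash
python3 -m pendant '[[[-2,0,0],0,0.4],[[-4.5,0,0],0,0.4],[[-6.4,0,0],0,0.4],[[-6.8,0,0],0,0.4],[[-6.8,0,1.5],0,0.4],[[-6.8,0,3],0,0.4],[[-6.8,0,4.2],0,0.4],[[-6.8,0,4.53],0,0.4],[[-6.8,0,4.53],0,0.4],[[-6.8,0,4.53],0,0.4]]' && python3 b.py 1 73.5 90 && python3 fq.py 1 48 89 28 f6.png
```

```text
time_s: 24.68
tool_pos: [0.5485, 0.3934, 0.0973]
orientation: [0.0, -0.043, 0.999, 0.0]
contact_force: [0.0, 0.2, -2.1]
opening: 0.0394
t 24.7 now X 45.1 Y -0.5 Z 90.3 head -175.1 twist 0.001 F [ 0.   0.2 -2.1] open 0.0394
(73.5, 90.0) [ 2.84 -0.05  0.03]
Q X 46.3 Y -3.5 Z 86.4 tilt 29.6 yaw 1.6 cost -345
```

No contact force so far. I'll slide under the head a little at a time and watch the force.

```bash
python3 -m pendant '[[[0.5,0,0],0,0.4],[[1,0,0],0,0.4],[[1.4,0,0],0,0.4],[[1.4,0,0],0,0.4]]' && python3 b.py 1 && python3 -m pendant '[[[0.5,0,0],0,0.4],[[1,0,0],0,0.4],[[1.4,0,0],0,0.4],[[1.4,0,0],0,0.4]]' && python3 b.py 1 && python3 fq.py 1 74.5 89 28 f7.png
```

```text
time_s: 25.28
tool_pos: [0.5336, 0.3919, 0.0968]
orientation: [-0.0, -0.043, 0.999, -0.0]
contact_force: [0.4, -0.4, -3.3]
opening: 0.0394
t 25.3 now X 60.0 Y -0.3 Z 89.8 head -175.0 twist 0.001 F [ 0.4 -0.4 -3.3] open 0.0394
time_s: 25.78
tool_pos: [0.5197, 0.3907, 0.0967]
orientation: [-0.0, -0.043, 0.999, -0.0]
contact_force: [-0.1, 0.5, -2.1]
opening: 0.0394
t 25.8 now X 73.9 Y -0.3 Z 89.7 head -175.0 twist 0.001 F [-0.1  0.5 -2.1] open 0.0394
Q X 74.8 Y -3.5 Z 84.9 tilt 29.7 yaw 1.6 cost -94
```

```bash
python3 -m pendant '[[[0,-0.1,0.45],0,0.4],[[0.58,-0.2,1.15],0,0.4],[[1.1,-0.2,1.85],0,0.4],[[1.4,-0.2,2.3],0,0.4],[[1.68,-0.2,2.8],0,0.4],[[1.95,-0.2,3.3],0,0.4],[[2.17,-0.2,3.8],0,0.4],[[2.17,-0.2,3.8],0,0.4]]' && python3 b.py 1 && python3 -m pendant '[[[0.2,0,0.5],0,0.4],[[0.4,0,1.03],0,0.4],[[0.6,0,1.6],0,0.4],[[0.7,0,2.0],0,0.4],[[0.73,0,2.1],0,0.4],[[0.73,0,2.1],0,0.4]]' && python3 b.py 1
```

```text
time_s: 26.88
tool_pos: [0.4983, 0.3865, 0.058]
orientation: [-0.0, -0.043, 0.999, -0.0]
contact_force: [-0.4, 0.0, -0.6]
opening: 0.0396
t 26.9 now X 95.6 Y 2.0 Z 51.0 head -175.1 twist 0.001 F [-0.4  0.  -0.6] open 0.0396
time_s: 27.62
tool_pos: [0.4916, 0.3861, 0.0391]
orientation: [0.0, -0.043, 0.999, -0.0]
contact_force: [-4.8, -2.0, 10.9]
opening: 0.0396
t 27.6 now X 102.3 Y 1.9 Z 32.1 head -175.1 twist 0.001 F [-4.8 -2.  10.9] open 0.0396
```

```bash
python3 -m pendant '[[[-0.5,0,0],0,0.4],[[-1,0,0],0,0.4],[[-1.5,0,0],0,0.4],[[-1.8,0,0],0,0.4],[[-1.8,0,0],0,0.4]]' && python3 b.py 1 && python3 -m pendant '[[[0,0,0],0,0.02],[[0,0,0],0,-0.1],[[0,0,0],0,-0.2],[[0,0,0],0,-0.2],[[0,0,-4],0,-0.2],[[2,0,-9],0,-0.2],[[7,0,-14],0,-0.2],[[10,0,-14],0,-0.2]]' && python3 fq.py 1 85 31 0 f8.png
```

```text
time_s: 28.25
tool_pos: [0.5082, 0.3881, 0.0391]
orientation: [-0.001, -0.043, 0.999, 0.0]
contact_force: [-8.2, -0.4, 13.5]
opening: 0.0396
t 28.2 now X 85.6 Y 1.3 Z 32.1 head -175.0 twist 0.001 F [-8.2 -0.4 13.5] open 0.0396
time_s: 29.25
tool_pos: [0.4104, 0.3802, 0.1812]
orientation: [0.003, -0.043, 0.999, 0.002]
contact_force: [-0.3, -0.2, 0.3]
opening: 0.0516
Q X 88.0 Y 1.6 Z 32.3 tilt 0.8 yaw 1.1 cost -2627
```

View pics/f8.png

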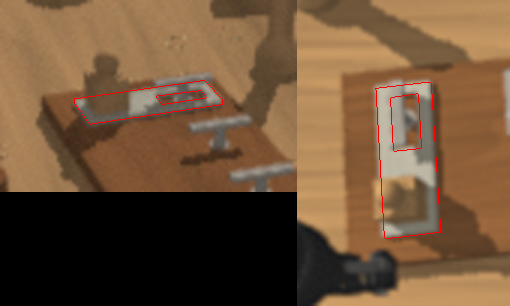

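Carrier A is hooked flat on stud 1: tilt 0.8° and eye nearly centred on the stud. Now I'll re-measure B and C.

```bash
cat > fm.py <<'E'
# fm.py x y z0 heading [png]: fit flat carrier lying at block xy, underside z0 ; prints block world + heading
import sys
from fit import *
def flat(x,y,z0,hd,png=None,cams=("side","top")):
    r,c=run(np.array([x,y,z0]),(0,0,57,0,hd-184.9),(30,30,1.5,.5,14),png,cams)
    P=pts(np.array([x,y,z0]),r,[(0,0)],z=-51)[0]; return P[0],P[1],184.9+r[4],c
if __name__=="__main__":
    a=[float(v) for v in sys.argv[1:5]]; print("block %.4f %.4f head %.1f cost %.0f"%flat(*a,*sys.argv[5:6]))
E
python3 fm.py .4475 -.168 .001 170.7; python3 fm.py .447 -.353 .001 192.4; python3 w.py .4475 -.168 .10 170.7
```

```text
block 0.4466 -0.1666 head 171.1 cost -5589
block 0.4460 -0.3522 head 192.0 cost -3311
t 29.6 tcp [0.4106 0.3792 0.1773] xhead -175.1 tz [ 0. -0. -1.] F [ 0.3 -0.4  0.4] open 0.0514 j [ 0.61  0.38 -0.25  0.93 -0.    0.53]
shift [  1.01 -54.83   7.74] twist 0.248
```

```bash
python3 -m pendant '[[[0,-4,0],0,-0.4],[[0,-10,0],0,-0.4],[[0,-16,0],0.05,-0.4],[[0,-22,0],0.1,-0.4],[[0,-28,0],0.15,-0.4],[[0,-34,0],0.24,-0.4],[[0.3,-40,0],0.24,-0.4],[[0.7,-46,0],0.24,-0.4],[[1,-51,0],0.24,-0.4],[[1.1,-54.65,0],0.24,-0.4]]' 25 && python3 -m pendant '[[[0,0,0],0,-0.4],[[0,0,0],0,-0.4]]' && python3 w.py .4466 -.1666 .0195 171.1
```

```text
time_s: 30.8
tool_pos: [0.4461, -0.1696, 0.1771]
orientation: [-0.0, 0.078, 0.997, -0.0]
contact_force: [0.1, 1.4, -0.4]
opening: 0.06
time_s: 31.05
tool_pos: [0.4456, -0.1663, 0.177]
orientation: [-0.001, 0.077, 0.997, 0.0]
contact_force: [0.1, 0.4, -0.5]
opening: 0.0599
t 31.1 tcp [ 0.4456 -0.1663  0.177 ] xhead 171.1 tz [-0.001  0.001 -1.   ] F [ 0.1  0.4 -0.5] open 0.0599 j [-0.51  0.24 -0.46  0.87  0.   -0.36]
shift [-0.13 -0.03 15.75] twist 0.001
```

```bash
python3 -m pendant '[[[-0.1,0,4],0,-0.4],[[-0.1,0,8],0,-0.4],[[-0.1,0,12],0,-0.4],[[-0.1,0,15],0,-0.4],[[-0.1,0,15.7],0,-0.4],[[-0.1,0,15.7],0,-0.4],[[-0.1,0,15.7],0,0.1],[[-0.1,0,15.7],0,0.4],[[-0.1,0,15.7],0,0.4],[[-0.1,0,15.7],0,0.4]]' 25 && python3 -m pendant '[[[0,0,-2],0,0.4],[[0,0,-5],0,0.4],[[0,0,-8],0,0.4],[[0,0,-10],0,0.4],[[0,0,-10],0,0.4]]' && python3 w.py && python3 b.py 2 168 91
```

```text
time_s: 32.3
tool_pos: [0.448, -0.167, 0.0221]
orientation: [0.001, 0.077, 0.997, -0.001]
contact_force: [-1.5, 0.7, 5.9]
opening: 0.0398
time_s: 32.92
tool_pos: [0.448, -0.1671, 0.1223]
orientation: [0.002, 0.077, 0.997, -0.001]
contact_force: [1.3, -0.2, -1.5]
opening: 0.0392
t 32.9 tcp [ 0.448  -0.1671  0.1223] xhead 171.2 tz [ 0.003 -0.002 -1.   ] F [ 1.3 -0.2 -1.5] open 0.0392 j [-0.51  0.3  -0.54  0.73  0.   -0.36]
t 32.9 now X 193.0 Y 433.7 Z 115.3 head 171.2 twist -0.239 F [ 1.3 -0.2 -1.5] open 0.0392
(168.0, 91.0) [ 7.85 42.73  2.35]
```

```bash
python3 -m pendant '[[[0.5,3,0],0,0.4],[[1.5,8,0],0,0.4],[[2.5,13,0],-0.05,0.4],[[3.5,18,0],-0.1,0.4],[[4.5,23,0],-0.15,0.4],[[5.5,28,0],-0.2,0.4],[[6.5,33,0],-0.239,0.4],[[7.2,38,0],-0.239,0.4],[[7.7,41.5,0],-0.239,0.4],[[7.85,42.73,0],-0.239,0.4]]' && python3 -m pendant '[[[0,0,0],0,0.4],[[0,0,0],0,0.4]]' && python3 b.py 2 168 40 132 40 && python3 fq.py 2 170 113 0 g1.png
```

```text
time_s: 34.17
tool_pos: [0.4339, 0.2693, 0.1196]
orientation: [-0.001, -0.044, 0.999, -0.0]
contact_force: [0.1, -0.3, -1.3]
opening: 0.0394
time_s: 34.42
tool_pos: [0.4344, 0.2665, 0.1202]
orientation: [-0.001, -0.042, 0.999, -0.0]
contact_force: [-0.3, -0.8, -1.6]
opening: 0.0392
t 34.4 now X 169.6 Y 0.5 Z 113.2 head -175.2 twist -0.002 F [-0.3 -0.8 -1.6] open 0.0392
(168.0, 40.0) [-0.17  0.06  7.32]
(132.0, 40.0) [-3.77  0.06  7.32]
Q X 167.4 Y -1.7 Z 106.6 tilt 0.8 yaw -1.0 cost 133
```

```bash
python3 -m pendant '[[[-0.17,0.06,2.5],0,0.4],[[-0.17,0.06,5],0,0.4],[[-0.17,0.06,7],0,0.4],[[-0.17,0.06,7.3],0,0.4],[[-1.2,0.06,7.3],0,0.4],[[-2.2,0.06,7.3],0,0.4],[[-3.2,0.06,7.3],0,0.4],[[-3.6,0.06,7.3],0,0.4],[[-3.6,0.06,7.3],0,0.4],[[-3.6,0.06,7.3],0,0.4]]' && python3 b.py 2 && python3 -m pendant '[[[0,0,-0.8],0,0.4],[[-0.3,0,-1.7],0,0.4],[[-0.7,0,-2.72],0,0.4],[[-1.1,0,-3.6],0,0.4],[[-1.64,0,-4.5],0,0.4],[[-2.1,0,-5.2],0,0.4],[[-2.6,0,-5.8],0,0.4],[[-2.6,0,-5.8],0,0.4]]' && python3 b.py 2 && python3 -m pendant '[[[0,0,0.3],0,0.4],[[1,0,0.3],0,0.4],[[2.2,0,0.3],0,0.4],[[3,0,0.2],0,0.4],[[3.3,0,-1.5],0,0.4],[[2.5,0,-4],0,0.4],[[0.5,0,-4],0,0.4],[[0.5,0,-4],0,0.4],[[0.5,0,-4],0,0.4]]' && python3 b.py 2 && python3 fq.py 2 114 132 27 g2.png
```

```text
time_s: 35.78
tool_pos: [0.4701, 0.2714, 0.0476]
orientation: [-0.0, -0.043, 0.999, -0.0]
contact_force: [-0.2, 0.2, -1.2]
opening: 0.0393
t 35.8 now X 133.6 Y -1.3 Z 40.6 head -175.1 twist -0.000 F [-0.2  0.2 -1.2] open 0.0393
time_s: 36.78
tool_pos: [0.4971, 0.2739, 0.1062]
orientation: [0.0, -0.043, 0.999, 0.0]
contact_force: [1.3, -0.2, -2.4]
opening: 0.0395
t 36.8 now X 106.4 Y -1.5 Z 99.2 head -175.1 twist -0.000 F [ 1.3 -0.2 -2.4] open 0.0395
time_s: 37.9
tool_pos: [0.4908, 0.2731, 0.146]
orientation: [-0.0, -0.043, 0.999, -0.0]
contact_force: [0.3, 0.3, -1.3]
opening: 0.0394
t 37.9 now X 112.8 Y -1.3 Z 139.0 head -175.1 twist -0.000 F [ 0.3  0.3 -1.3] open 0.0394
Q X 114.8 Y -3.9 Z 129.7 tilt 28.3 yaw 0.7 cost 2421
```

```bash
python3 -m pendant '[[[-2,-0.13,0],0,0.4],[[-4.5,-0.13,0],0,0.4],[[-6.3,-0.13,0],0,0.4],[[-6.7,-0.13,0],0,0.4],[[-6.7,-0.13,1.5],0,0.4],[[-6.7,-0.13,3],0,0.4],[[-6.7,-0.13,4.2],0,0.4],[[-6.7,-0.13,4.55],0,0.4],[[-6.7,-0.13,4.55],0,0.4],[[-6.7,-0.13,4.55],0,0.4]]' && python3 b.py 2 && python3 -m pendant '[[[0.5,0,0],0,0.4],[[1,0,0],0,0.4],[[1.4,0,0],0,0.4],[[1.4,0,0],0,0.4]]' && python3 b.py 2 73.5 93.5
```

```text
time_s: 39.25
tool_pos: [0.5587, 0.2779, 0.1008]
orientation: [0.0, -0.043, 0.999, 0.0]
contact_force: [1.1, -0.1, -0.8]
opening: 0.0394
t 39.2 now X 44.7 Y -0.2 Z 93.8 head -175.1 twist -0.000 F [ 1.1 -0.1 -0.8] open 0.0394
time_s: 39.75
tool_pos: [0.5439, 0.2765, 0.1003]
orientation: [-0.0, -0.043, 0.999, -0.0]
contact_force: [0.5, 0.1, -1.2]
opening: 0.0397
t 39.8 now X 59.6 Y -0.1 Z 93.3 head -175.1 twist -0.000 F [ 0.5  0.1 -1.2] open 0.0397
(73.5, 93.5) [ 1.39 -0.01 -0.02]
```

```bash
python3 -m pendant '[[[0.5,0,0],0,0.4],[[1,0,0],0,0.4],[[1.4,0,0],0,0.4],[[1.4,0,0],0,0.4]]' && python3 b.py 2 && python3 -m pendant '[[[0,0,0.45],0,0.4],[[0.58,0,1.15],0,0.4],[[1.1,0,1.85],0,0.4],[[1.4,0,2.3],0,0.4],[[1.68,0,2.8],0,0.4],[[1.95,0,3.3],0,0.4],[[2.17,0,3.8],0,0.4],[[2.17,0,3.8],0,0.4]]' && python3 b.py 2 && python3 -m pendant '[[[0.2,0,0.5],0,0.4],[[0.4,0,1.03],0,0.4],[[0.6,0,1.6],0,0.4],[[0.7,0,2.0],0,0.4],[[0.73,0,2.1],0,0.4],[[0.73,0,2.1],0,0.4]]' && python3 b.py 2
```

```text
time_s: 40.25
tool_pos: [0.53, 0.2753, 0.1002]
orientation: [-0.0, -0.043, 0.999, -0.0]
contact_force: [0.9, -0.2, -0.2]
opening: 0.0392
t 40.2 now X 73.6 Y -0.1 Z 93.2 head -175.1 twist -0.000 F [ 0.9 -0.2 -0.2] open 0.0392
time_s: 41.25
tool_pos: [0.5085, 0.2735, 0.0617]
orientation: [-0.0, -0.043, 0.999, 0.0]
contact_force: [-1.5, 0.5, 0.7]
opening: 0.0394
t 41.2 now X 95.1 Y -0.1 Z 54.7 head -175.1 twist -0.000 F [-1.5  0.5  0.7] open 0.0394
time_s: 42.0
tool_pos: [0.5018, 0.2729, 0.0431]
orientation: [0.001, -0.043, 0.999, 0.0]
contact_force: [-6.1, -2.0, 17.7]
opening: 0.0392
t 42.0 now X 101.8 Y -0.1 Z 36.1 head -175.1 twist -0.000 F [-6.1 -2.  17.7] open 0.0392
```

```bash
python3 -m pendant '[[[-0.5,0,0],0,0.4],[[-1,0,0],0,0.4],[[-1.5,0,0],0,0.4],[[-1.9,0,0],0,0.4],[[-1.9,0,0],0,0.4]]' && python3 b.py 2 && python3 -m pendant '[[[0,0,0],0,0.02],[[0,0,0],0,-0.1],[[0,0,0],0,-0.2],[[0,0,0],0,-0.2],[[0,0,-4],0,-0.2],[[2,0,-9],0,-0.2],[[7,0,-14],0,-0.2],[[10,0,-14],0,-0.2]]' && python3 fq.py 2 85 31 0 g8.png; python3 fm.py .446 -.352 .001 192;  python3 w.py .446 -.3522 .1773 192
```

```text
time_s: 42.62
tool_pos: [0.5176, 0.2747, 0.0429]
orientation: [-0.002, -0.043, 0.999, 0.0]
contact_force: [-14.1, -1.5, 24.3]
opening: 0.0395
t 42.6 now X 86.0 Y -0.6 Z 35.9 head -175.1 twist 0.001 F [-14.1  -1.5  24.3] open 0.0395
time_s: 43.62
tool_pos: [0.4216, 0.2667, 0.1843]
orientation: [0.003, -0.043, 0.999, 0.001]
contact_force: [0.5, 0.6, -0.3]
opening: 0.0513
Q X 86.2 Y -1.6 Z 31.5 tilt 0.9 yaw 0.8 cost 183
block 0.4461 -0.3523 head 192.2 cost -6565
t 43.8 tcp [0.421  0.2661 0.1815] xhead -175.1 tz [ 0.001  0.    -1.   ] F [-0.3  0.5 -0.5] open 0.0512 j [ 0.42  0.27 -0.4   0.89 -0.    0.33]
shift [  2.8  -61.82   0.41] twist -0.124
```

```bash
python3 -m pendant '[[[0,-5,0],0,-0.4],[[0,-11,0],0,-0.4],[[0.3,-17,0],0,-0.4],[[0.6,-23,0],0,-0.4],[[0.9,-29,0],-0.05,-0.4],[[1.3,-35,0],-0.124,-0.4],[[1.7,-41,0],-0.124,-0.4],[[2.1,-47,0],-0.124,-0.4],[[2.5,-53,0],-0.124,-0.4],[[2.8,-58,0],-0.124,-0.4]]' 25 && python3 -m pendant '[[[0,-2,0],0,-0.4],[[0,-3.8,0],0,-0.4],[[0,-3.8,0],0,-0.4]]' && python3 w.py .4461 -.3523 .0195 192.2
```

```text
time_s: 45.08
tool_pos: [0.4424, -0.318, 0.1803]
orientation: [0.0, -0.103, 0.995, -0.0]
contact_force: [0.8, 0.3, 0.1]
opening: 0.0596
time_s: 45.45
tool_pos: [0.4505, -0.3527, 0.1805]
orientation: [-0.0, -0.104, 0.995, 0.0]
contact_force: [0.6, -0.4, -0.2]
opening: 0.0599
t 45.5 tcp [ 0.4505 -0.3527  0.1805] xhead -168.1 tz [-0.  0. -1.] F [ 0.6 -0.4 -0.2] open 0.0599 j [-0.79  0.4  -0.21  0.95  0.   -1.  ]
shift [ 0.42  0.12 16.1 ] twist -0.005
```

```bash
python3 -m pendant '[[[0.4,0.1,4],0,-0.4],[[0.4,0.1,8],0,-0.4],[[0.4,0.1,12],0,-0.4],[[0.4,0.1,15],0,-0.4],[[0.4,0.1,16.1],0,-0.4],[[0.4,0.1,16.1],0,-0.4],[[0.4,0.1,16.1],0,0.1],[[0.4,0.1,16.1],0,0.4],[[0.4,0.1,16.1],0,0.4],[[0.4,0.1,16.1],0,0.4]]' 25 && python3 -m pendant '[[[0,0,-2],0,0.4],[[0,0,-5],0,0.4],[[0,0,-8],0,0.4],[[0,0,-10],0,0.4],[[0,0,-10],0,0.4]]' && python3 w.py && python3 b.py 3 168 91
```

```text
time_s: 46.7
tool_pos: [0.4471, -0.3523, 0.0218]
orientation: [0.001, -0.104, 0.995, -0.001]
contact_force: [0.2, -0.0, 5.8]
opening: 0.0397
time_s: 47.32
tool_pos: [0.4468, -0.3522, 0.1218]
orientation: [0.001, -0.104, 0.995, -0.001]
contact_force: [0.4, -0.5, -1.8]
opening: 0.0394
t 47.3 tcp [ 0.4468 -0.3522  0.1218] xhead -168.0 tz [ 0.002 -0.002 -1.   ] F [ 0.4 -0.5 -1.8] open 0.0394 j [-0.8   0.45 -0.3   0.81  0.   -1.01]
t 47.3 now X 210.1 Y 503.1 Z 114.8 head -168.0 twist 0.124 F [ 0.4 -0.5 -1.8] open 0.0394
(168.0, 91.0) [-10.38  49.41   2.26]
```

```bash
python3 -m pendant '[[[-0.5,3,0],0,0.4],[[-1.7,8,0],0,0.4],[[-2.7,13,0],0.03,0.4],[[-3.8,18,0],0.06,0.4],[[-4.8,23,0],0.1,0.4],[[-5.9,28,0],0.124,0.4],[[-7,33.5,0],0.124,0.4],[[-8.2,39,0],0.124,0.4],[[-9.4,44.5,0],0.124,0.4],[[-10.2,48.5,0],0.124,0.4]]' && python3 -m pendant '[[[-0.2,0.9,0],0,0.4],[[-0.2,0.9,0],0,0.4],[[-0.2,0.9,0],0,0.4]]' && python3 b.py 3 168 40 133 40 && python3 fq.py 3 170 110 0
```

```text
time_s: 48.58
tool_pos: [0.4439, 0.1463, 0.1192]
orientation: [-0.001, -0.043, 0.999, 0.0]
contact_force: [0.9, -0.2, -2.3]
opening: 0.0396
time_s: 48.95
tool_pos: [0.446, 0.1523, 0.1198]
orientation: [-0.001, -0.042, 0.999, -0.0]
contact_force: [-0.4, 0.2, -1.6]
opening: 0.0398
t 49.0 now X 167.8 Y 0.4 Z 112.8 head -175.2 twist -0.002 F [-0.4  0.2 -1.6] open 0.0398
(168.0, 40.0) [0.01 0.04 7.28]
(133.0, 40.0) [-3.49  0.05  7.27]
Q X 167.1 Y -3.6 Z 105.7 tilt 0.1 yaw -1.3 cost 3648
```

```bash
python3 -m pendant '[[[0,0,2.5],0,0.4],[[0,0,5],0,0.4],[[0,0,7],0,0.4],[[0,0,7.3],0,0.4],[[-1,0,7.3],0,0.4],[[-2,0,7.3],0,0.4],[[-3,0,7.3],0,0.4],[[-3.4,0,7.3],0,0.4],[[-3.4,0,7.3],0,0.4],[[-3.4,0,7.3],0,0.4]]' && python3 b.py 3 && python3 -m pendant '[[[0,0,-0.8],0,0.4],[[-0.3,0,-1.7],0,0.4],[[-0.7,0,-2.72],0,0.4],[[-1.1,0,-3.6],0,0.4],[[-1.64,0,-4.5],0,0.4],[[-2.1,0,-5.2],0,0.4],[[-2.6,0,-5.8],0,0.4],[[-2.6,0,-5.8],0,0.4]]' && python3 b.py 3 && python3 -m pendant '[[[0,0,0.3],0,0.4],[[1,0,0.3],0,0.4],[[2.2,0,0.3],0,0.4],[[3,0,0.2],0,0.4],[[3.3,0,-1.5],0,0.4],[[2.5,0,-4],0,0.4],[[0.5,0,-4],0,0.4],[[0.5,0,-4],0,0.4],[[0.5,0,-4],0,0.4]]' && python3 b.py 3 && python3 fq.py 3 114 132 27 g2.png
```

```text
time_s: 50.3
tool_pos: [0.4797, 0.1563, 0.0471]
orientation: [-0.0, -0.043, 0.999, -0.0]
contact_force: [-0.8, 0.1, -1.1]
opening: 0.0394
t 50.3 now X 133.9 Y -0.7 Z 40.1 head -175.1 twist -0.000 F [-0.8  0.1 -1.1] open 0.0394
time_s: 51.3
tool_pos: [0.5069, 0.1586, 0.1057]
orientation: [0.0, -0.043, 0.999, 0.0]
contact_force: [0.4, -0.1, -3.2]
opening: 0.0394
t 51.3 now X 106.7 Y -0.8 Z 98.7 head -175.1 twist -0.000 F [ 0.4 -0.1 -3.2] open 0.0394
time_s: 52.42
tool_pos: [0.4998, 0.158, 0.1448]
orientation: [-0.001, -0.043, 0.999, -0.0]
contact_force: [-0.6, 0.7, -2.8]
opening: 0.0392
t 52.4 now X 113.8 Y -0.7 Z 137.8 head -175.1 twist -0.000 F [-0.6  0.7 -2.8] open 0.0392
Q X 115.5 Y -3.9 Z 127.1 tilt 27.8 yaw -0.4 cost 3580
```

```bash
python3 -m pendant '[[[-2,-0.07,0],0,0.4],[[-4.5,-0.07,0],0,0.4],[[-6.4,-0.07,0],0,0.4],[[-6.85,-0.07,0],0,0.4],[[-6.85,-0.07,1.5],0,0.4],[[-6.85,-0.07,3],0,0.4],[[-6.85,-0.07,4.1],0,0.4],[[-6.85,-0.07,4.4],0,0.4],[[-6.85,-0.07,4.4],0,0.4],[[-6.85,-0.07,4.4],0,0.4]]' && python3 b.py 3 && python3 -m pendant '[[[0.5,0,0],0,0.4],[[1,0,0],0,0.4],[[1.4,0,0],0,0.4],[[1.4,0,0],0,0.4]]' && python3 b.py 3 73.5 93.5
```

```text
time_s: 53.78
tool_pos: [0.5699, 0.1633, 0.1017]
orientation: [0.0, -0.043, 0.999, 0.0]
contact_force: [0.8, -1.1, -1.6]
opening: 0.0398
t 53.8 now X 43.5 Y -0.0 Z 94.7 head -175.1 twist -0.000 F [ 0.8 -1.1 -1.6] open 0.0398
time_s: 54.28
tool_pos: [0.555, 0.162, 0.1013]
orientation: [-0.0, -0.043, 0.999, -0.0]
contact_force: [0.5, -0.1, -0.9]
opening: 0.0393
t 54.3 now X 58.4 Y -0.0 Z 94.3 head -175.1 twist -0.000 F [ 0.5 -0.1 -0.9] open 0.0393
(73.5, 93.5) [ 1.51 -0.    0.08]
```

```bash
python3 -m pendant '[[[0.5,0,0],0,0.4],[[1,0,0],0,0.4],[[1.5,0,0.1],0,0.4],[[1.5,0,0.1],0,0.4]]' && python3 b.py 3 && python3 -m pendant '[[[0,0,0.45],0,0.4],[[0.58,0,1.15],0,0.4],[[1.1,0,1.85],0,0.4],[[1.4,0,2.3],0,0.4],[[1.68,0,2.8],0,0.4],[[1.95,0,3.3],0,0.4],[[2.17,0,3.8],0,0.4],[[2.17,0,3.8],0,0.4]]' && python3 b.py 3 && python3 -m pendant '[[[0.2,0,0.5],0,0.4],[[0.4,0,1.03],0,0.4],[[0.6,0,1.6],0,0.4],[[0.7,0,2.0],0,0.4],[[0.73,0,2.05],0,0.4],[[0.2,0,2.05],0,0.4],[[-0.4,0,2.05],0,0.4],[[-0.9,0,2.05],0,0.4],[[-1.1,0,2.05],0,0.4],[[-1.1,0,2.05],0,0.4]]' && python3 b.py 3
```

```text
time_s: 54.78
tool_pos: [0.5399, 0.1607, 0.1]
orientation: [-0.0, -0.043, 0.999, -0.0]
contact_force: [-1.0, -0.2, -1.3]
opening: 0.0394
t 54.8 now X 73.6 Y 0.0 Z 93.0 head -175.1 twist -0.000 F [-1.  -0.2 -1.3] open 0.0394
time_s: 55.78
tool_pos: [0.5187, 0.1589, 0.0617]
orientation: [-0.0, -0.043, 0.999, 0.0]
contact_force: [-0.5, 1.2, 0.6]
opening: 0.0395
t 55.8 now X 94.9 Y -0.0 Z 54.7 head -175.1 twist -0.000 F [-0.5  1.2  0.6] open 0.0395
time_s: 57.02
tool_pos: [0.5268, 0.1597, 0.0426]
orientation: [-0.002, -0.043, 0.999, -0.0]
contact_force: [-12.1, -1.5, 19.7]
opening: 0.0394
t 57.0 now X 86.7 Y -0.1 Z 35.6 head -175.1 twist 0.000 F [-12.1  -1.5  19.7] open 0.0394
```

```bash
python3 -m pendant '[[[0,0,0],0,0.02],[[0,0,0],0,-0.1],[[0,0,0],0,-0.2],[[0,0,0],0,-0.2],[[0,0,-4],0,-0.2],[[2,0,-9],0,-0.2],[[5,-4,-14],0,-0.2],[[8,-8,-16],0,-0.2],[[9,-14,-16],0,-0.2],[[9,-18,-16],0,-0.2]]' && for s in 1 2 3; do python3 fq.py $s 86 31 0; done
python3 - <<'E'
from h import *
f=robot.grab_frame('side');crop(f,240,150,130,100,5,'a.png'); crop(f,350,190,70,100,5,'b.png')
f=robot.grab_frame('top');crop(f,280,130,110,90,7,'c.png')
f2=robot.grab_frame('top');crop(f2,130,160,130,100,5,'d.png')
I=[cv2.imread('pics/%s.png'%k) for k in 'abcd']
fit=lambda i,w,h: cv2.copyMakeBorder(i,0,max(0,h-i.shape[0]),0,max(0,w-i.shape[1]),0)[:h,:w]
sm=cv2.resize(I[0],None,fx=.6,fy=.6); sd=cv2.resize(I[3],None,fx=.6,fy=.6); 
c=cv2.resize(I[2],None,fx=.5,fy=.5)
cv2.imwrite('pics/m1.png',np.vstack([np.hstack([sm,sd]),np.hstack([fit(c,390,300),fit(cv2.resize(I[1],None,fx=.6,fy=.6),390,300)])]))
E
```

```text
time_s: 58.28
tool_pos: [0.4551, -0.0291, 0.2025]
orientation: [0.001, -0.042, 0.999, -0.0]
contact_force: [0.3, 0.3, -0.6]
opening: 0.0511
Q X 87.0 Y 1.2 Z 30.5 tilt 0.8 yaw 1.5 cost 2416
Q X 86.7 Y -0.4 Z 32.3 tilt 1.2 yaw 1.3 cost 4660
Q X 100.7 Y -3.5 Z 33.9 tilt 5.9 yaw 2.7 cost 5125
```

View pics/m1.png

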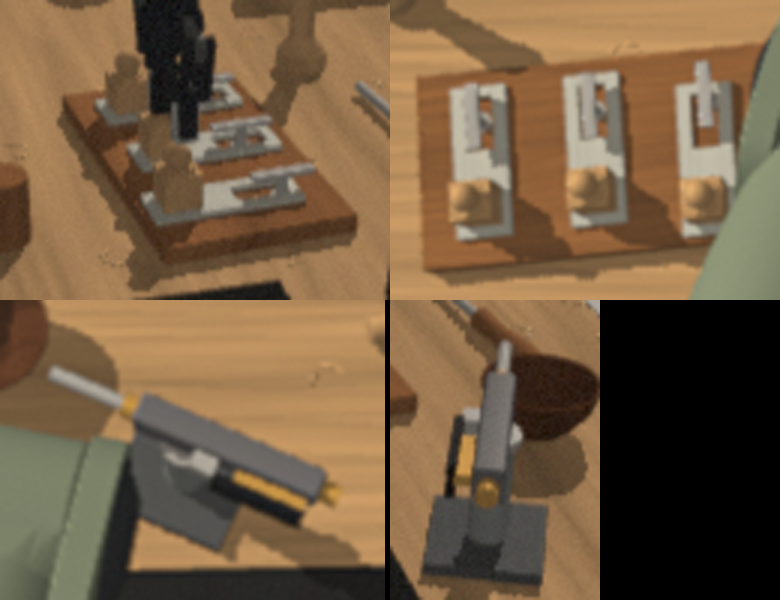

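```bash
python3 -m pendant '[[[2,-6,0],0,-0.2],[[4,-12,0],0,-0.2],[[6,-18,0],0,-0.2],[[6,-22,0],0,-0.2],[[6,-22,0],0,-0.2]]' && python3 fq.py 3 96 31 2 g9.png
python3 - <<'E'
from fit import *
for cam in (("side",),("top",)):
    x,c=run(np.r_[S[3],.02],(96,0,57,2,0),(16,8,12,12,5),"g_%s.png"%cam[0],cam); print(cam,np.round(x,1),c)
E
```

```text
time_s: 59.35
tool_pos: [0.415, -0.2536, 0.2016]
orientation: [0.0, -0.041, 0.999, -0.0]
contact_force: [0.1, 0.8, -0.2]
opening: 0.0512
Q X 107.0 Y -6.8 Z 31.1 tilt 0.2 yaw -0.4 cost 2445
('side',) [107.   -5.7  57.3   2.8   4.8] 2574.3999999999996
('top',) [101.   -8.   48.1   3.6   0. ] -369.0
```

```bash
python3 w.py
```

```text
t 59.5 tcp [ 0.4144 -0.2499  0.2015] xhead -175.0 tz [-0.001  0.001 -1.   ] F [-0.3  0.3 -0.4] open 0.0512 j [-0.7   0.23 -0.41  0.94  0.   -0.78]
```

It looks as if the carrier on stud 3 was knocked aside after I let go (X 107, Y −7). It is flat and still on the stud but off-centre, so I'll grip it again and slide it to the centre.

Run:
```python
from fit import *
import subprocess
P=pts(np.r_[S[3],.02],[107,-7,57,0,0],[(0,0)],z=-26)[0]
print(P,subprocess.run(["python3","w.py",*map(str,[P[0],P[1],.2,184.9]),*map(str,[P[0],P[1],.04,184.9])],capture_output=True,text=True).stdout)
```

```text
[0.50599313 0.16483481 0.051     ] t 59.5 tcp [ 0.4144 -0.2499  0.2015] xhead -175.0 tz [-0.001  0.001 -1.   ] F [-0.3  0.3 -0.4] open 0.0512 j [-0.7   0.23 -0.41  0.94  0.   -0.78]
shift [-12.73  40.52   0.18] twist 0.002
shift [-12.74  40.5   16.18] twist 0.002
```

```bash
python3 -m pendant '[[[-1,4,0],0,-0.4],[[-3,9,0],0,-0.4],[[-5,14.5,0],0,-0.4],[[-7,20,0],0,-0.4],[[-9,26,0],0,-0.4],[[-11,32,0],0,-0.4],[[-12.5,37,0],0,-0.4],[[-12.73,40.5,0],0,-0.4],[[-12.73,40.5,0],0,-0.4],[[-12.73,40.5,0],0,-0.4]]' 25 && python3 -m pendant '[[[0,0,4],0,-0.4],[[0,0,8],0,-0.4],[[0,0,12],0,-0.4],[[0,0,15],0,-0.4],[[0,0,16],0,-0.4],[[0,0,16],0,0],[[0,0,16],0,0.4],[[0,0,16],0,0.4],[[0,0,16],0,0.4]]' && python3 b.py 3 && python3 -m pendant '[[[-0.3,-0.3,0],0,0.4],[[-0.8,-0.6,0],0,0.4],[[-1.3,-0.6,0],0,0.4],[[-1.8,-0.6,0],0,0.4],[[-2.2,-0.6,0],0,0.4],[[-2.2,-0.6,0],0,0.4]]' && python3 b.py 3
```

```text
time_s: 60.8
tool_pos: [0.506, 0.1634, 0.2017]
orientation: [-0.0, -0.043, 0.999, -0.0]
contact_force: [0.2, -0.8, -0.4]
opening: 0.0597
time_s: 61.92
tool_pos: [0.5073, 0.163, 0.0424]
orientation: [0.001, -0.043, 0.999, 0.0]
contact_force: [-0.2, 0.4, 2.9]
opening: 0.0394
t 61.9 now X 105.8 Y -5.0 Z 35.4 head -175.1 twist -0.000 F [-0.2  0.4  2.9] open 0.0394
time_s: 62.68
tool_pos: [0.5291, 0.1585, 0.0423]
orientation: [-0.0, -0.043, 0.999, -0.0]
contact_force: [-4.1, 0.2, 8.0]
opening: 0.0396
t 62.7 now X 84.5 Y 1.3 Z 35.3 head -175.1 twist -0.000 F [-4.1  0.2  8. ] open 0.0396
```

```bash
python3 -m pendant '[[[0,0,0],0,0.02],[[0,0,0],0,-0.1],[[0,0,0],0,-0.2],[[0,0,0],0,-0.2],[[0,0,-4],0,-0.2],[[1,0,-9],0,-0.2],[[3,-4,-14],0,-0.2],[[7,-9,-17],0,-0.2],[[11,-15,-17],0,-0.2],[[13,-20,-17],0,-0.2]]' && python3 -m pendant '[[[1,-6,0],0,-0.2],[[2,-12,0],0,-0.2],[[2,-18,0],0,-0.2],[[2,-22,0],0,-0.2]]' && for s in 1 2 3; do python3 fq.py $s 88 31 0; done
python3 - <<'E'
from h import *
f=robot.grab_frame('top'); fs=robot.grab_frame('side')
T=lambda u,v,z: atz(f,280+u/3.5-.5,130+v/3.5-.5,z)
nz=T(52,74,.13); a=(T(148,96,.146)+T(135,125,.146))/2; b=(T(325,168,.146)+T(312,203,.146))/2
d=(a-b)[:2]; print("noz top",nz,"nose",a,"tail",b,"dir",np.degrees(np.arctan2(d[1],d[0])),"noz-tail dir",np.degrees(np.arctan2(*(nz-b)[1::-1])))
print("noz side",atz(fs,387.8,204.5,.13))
# column/stud in side: tail knob
print("knob side",atz(fs,350+97/3-.5,190+190/3-.5,.13))
E
python3 w.py
```

```text
time_s: 63.92
tool_pos: [0.42, -0.0417, 0.2123]
orientation: [0.001, -0.043, 0.999, -0.0]
contact_force: [0.8, -1.0, -0.0]
opening: 0.051
time_s: 64.42
tool_pos: [0.4195, -0.2642, 0.2117]
orientation: [0.0, -0.041, 0.999, -0.0]
contact_force: [0.6, 0.1, -0.5]
opening: 0.0511
Q X 89.3 Y 0.6 Z 32.1 tilt -3.6 yaw -1.0 cost 2561
Q X 86.2 Y -1.4 Z 31.5 tilt 1.1 yaw 0.9 cost 4318
Q X 85.0 Y -0.2 Z 31.5 tilt 1.0 yaw -0.2 cost 2721
noz top [ 0.70355209 -0.01535935  0.13      ] nose [ 0.66672197 -0.08655893  0.146     ] tail [ 0.60358095 -0.22369431  0.146     ] dir 65.27731529105135 noz-tail dir 64.3656208591788
noz side [ 0.70315124 -0.01406501  0.13      ]
knob side [ 0.60010128 -0.23258126  0.13      ]
t 64.8 tcp [ 0.4196 -0.2602  0.2115] xhead -175.0 tz [-0.  0. -1.] F [-0.4  0.6 -0.2] open 0.0512 j [-0.7   0.24 -0.37  0.97  0.   -0.79]
```

```bash
python3 w.py .6114 -.187 .2 244.8; python3 -m pendant '[[[0,0,0],-0.16,-0.6],[[0,0,0],-0.33,-0.6],[[0,0,0],-0.5,-0.6],[[0,0,0],-0.68,-0.6],[[0,0,0],-0.86,-0.6],[[0,0,0],-1.04,-0.6],[[0,0,0],-1.04,-0.6]]' 30 && python3 w.py .6114 -.187 .2 244.8 .6114 -.187 .111 244.8
```

```text
t 64.8 tcp [ 0.4196 -0.2602  0.2115] xhead -175.0 tz [-0.  0. -1.] F [-0.4  0.6 -0.2] open 0.0512 j [-0.7   0.24 -0.37  0.97  0.   -0.79]
shift [-19.74   5.63   1.15] twist -1.044
time_s: 65.7
tool_pos: [0.4198, -0.2604, 0.2117]
orientation: [0.0, -0.533, 0.846, -0.0]
contact_force: [0.1, -0.1, -0.5]
opening: 0.0685
t 65.7 tcp [ 0.4198 -0.2604  0.2117] xhead -115.6 tz [ 0. -0. -1.] F [ 0.1 -0.1 -0.5] open 0.0685 j [-0.7   0.24 -0.37  0.97  0.   -1.83]
shift [-14.89 -14.12   1.17] twist -0.006
shift [-14.89 -14.12  10.07] twist -0.006
```

```bash
python3 -m pendant '[[[-4,-4,0],0,-0.6],[[-8,-8,0],0,-0.6],[[-12,-11.5,0],0,-0.6],[[-14.9,-14.1,0],0,-0.6],[[-14.9,-14.1,0],0,-0.6],[[-14.9,-14.1,0],0,-0.6],[[-14.9,-14.1,3],0,-0.6],[[-14.9,-14.1,5.5],0,-0.6],[[-14.9,-14.1,6.5],0,-0.6]]' && python3 -m pendant '[[[0,0,0],0,-0.6],[[0,0,1],0,-0.6],[[0,0,2],0,-0.6],[[0,0,3],0,-0.6],[[0,0,3.6],0,-0.6],[[0,0,3.6],0,-0.6]]' && python3 w.py .6114 -.187 .111 244.8
```

```text
time_s: 66.82
tool_pos: [0.6091, -0.188, 0.1453]
orientation: [-0.001, -0.532, 0.846, 0.001]
contact_force: [0.3, -0.5, 1.2]
opening: 0.0682
time_s: 67.58
tool_pos: [0.6107, -0.1875, 0.1097]
orientation: [-0.0, -0.533, 0.846, 0.001]
contact_force: [-0.2, -0.9, -0.7]
opening: 0.0682
t 67.6 tcp [ 0.6107 -0.1875  0.1097] xhead -115.5 tz [-0.001  0.001 -1.   ] F [-0.2 -0.9 -0.7] open 0.0682 j [-0.41  0.59 -0.11  0.88  0.   -1.54]
shift [-0.07 -0.04 -0.13] twist -0.006
```

```bash
python3 -m pendant '[[[0,0,0],0,-0.3],[[0,0,0],0,-0.1],[[0,0,0],0,-0.03],[[0,0,0],0,-0.03],[[0,0,0],0,-0.03]]' 20 && python3 w.py .6208 -.1922 .111 253 .6305 -.1959 .111 260.9 .6409 -.1982 .111 268.9 .6514 -.1991 .111 276.9
```

```text
time_s: 68.2
tool_pos: [0.6126, -0.1884, 0.1113]
orientation: [0.001, -0.533, 0.846, -0.001]
contact_force: [5.4, -2.1, 1.1]
opening: 0.0444
t 68.2 tcp [ 0.6126 -0.1884  0.1113] xhead -115.5 tz [ 0.003 -0.001 -1.   ] F [ 5.4 -2.1  1.1] open 0.0444 j [-0.41  0.58 -0.1   0.88  0.   -1.54]
shift [-0.01 -0.9   0.04] twist -0.149
shift [-0.09 -1.93  0.04] twist -0.287
shift [-0.33 -2.97  0.04] twist -0.426
shift [-0.71 -3.96  0.05] twist -0.566
```

```bash
python3 -m pendant '[[[0,-0.45,0],-0.07,-0.07],[[0,-0.9,0],-0.15,-0.07],[[-0.04,-1.4,0],-0.22,-0.07],[[-0.09,-1.93,0],-0.287,-0.07],[[-0.2,-2.45,0],-0.355,-0.07],[[-0.33,-2.97,0],-0.426,-0.07],[[-0.5,-3.5,0],-0.5,-0.07],[[-0.71,-3.96,0],-0.566,-0.07],[[-0.71,-3.96,0],-0.566,-0.07],[[-0.71,-3.96,0],-0.566,-0.07]]' && python3 w.py .6514 -.1991 .111 276.9
python3 - <<'E'
from h import *
f=robot.grab_frame('top');P=np.array([.6523,-.1234,.13]);s=np.array([.6033,.2815,.13]);d=(s-P)/np.linalg.norm(s-P)
crop(f,230,120,130,110,6,'gun1.png',proj(f,[P+d*k for k in (.04,.08,.12,.16,.2)]))
E
```

```text
time_s: 69.45
tool_pos: [0.6487, -0.1987, 0.11]
orientation: [0.001, 0.748, -0.664, -0.001]
contact_force: [-3.4, -3.3, -0.4]
opening: 0.0459
t 69.5 tcp [ 0.6487 -0.1987  0.11  ] xhead -83.2 tz [-0.002 -0.    -1.   ] F [-3.4 -3.3 -0.4] open 0.0459 j [-0.41  0.65  0.02  0.94 -0.   -2.1 ]
shift [ 0.07 -0.27 -0.1 ] twist -0.001
```

View pics/gun1.png

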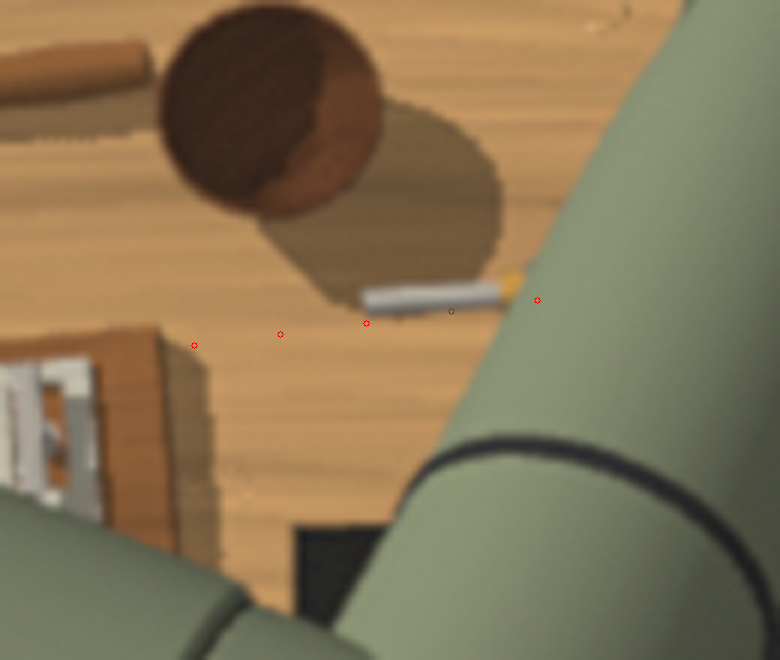

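Run:
```python
from h import *
f=robot.grab_frame('top')
T=lambda u,v:atz(f,230+u/6-.5,120+v/6-.5,.13)
a=T(364,301);b=T(500,291); print(a,b,"dir",np.degrees(np.arctan2(*(a-b)[1::-1])))
for P in ([.6523,-.1234],[.6535,-.1239]):
    P=np.array(P); d=a[:2]-P; s=np.array([.6033,.2815])-P; print("r",np.linalg.norm(d),"ang",np.degrees(np.arctan2(d[1],d[0])),"need",np.degrees(np.arctan2(s[1],s[0])))
```

```text
[ 0.64848364 -0.00336812  0.13      ] [ 0.65222725 -0.06656199  0.13      ] dir 93.39024772978001
r 0.12009253011356284 ang 91.82108087587604 need 96.90023933902455
r 0.12063621732971501 ang 92.38319159109565 need 97.05890720165864
```

```bash
cat > aim.py <<'E'
from h import *
f=robot.grab_frame('top'); im=f["image"][155:190,270:330]; hs=cv2.cvtColor(im,cv2.COLOR_RGB2HSV).astype(int)
m=((hs[...,1]<40)&(hs[...,2]>110)).astype(np.uint8)
n,l,st,_=cv2.connectedComponentsWithStats(m); 
best=max(range(1,n),key=lambda i:st[i,4]); ys,xs=np.where(l==best); print("px",st[best])
W=np.array([atz(f,x+270,y+155,.134)[:2] for x,y in zip(xs,ys)]).astype(np.float32)
vx,vy,x0,y0=cv2.fitLine(W,cv2.DIST_HUBER,0,.001,.001).ravel()
if vy<0: vx,vy=-vx,-vy
P=np.array([.6529,-.1236]); s=np.array([.6033,.2815])
tip=W[W[:,1]>W[:,1].max()-.006].mean(0)
print("line dir %.1f  centroid dir %.1f tip dir %.1f need %.1f"%(np.degrees(np.arctan2(vy,vx)),np.degrees(np.arctan2(*(W.mean(0)-P)[::-1])),np.degrees(np.arctan2(*(tip-P)[::-1])),np.degrees(np.arctan2(*(s-P)[::-1]))))
d=np.array([vx,vy]); t=(s-[x0,y0])@d; print("miss of line at stud (mm) %.1f"%(1000*np.cross(d,s-[x0,y0])))
E
python3 aim.py 2>/dev/null; python3 -m pendant '[[[0,-0.15,0],0,-0.05],[[0,-0.3,0],0,0],[[0,-0.45,0],0,0.03],[[0,-0.6,0],0,0.05],[[0,-0.6,0],0,0.05],[[0,-0.6,0],0,0.05]]' 20 && python3 w.py && python3 aim.py 2>/dev/null
```

```text
px [21 13 21  4 63]
line dir 92.6  centroid dir 93.2 tip dir 93.3 need 97.0
miss of line at stud (mm) 30.4
time_s: 70.35
tool_pos: [0.6558, -0.1982, 0.1106]
orientation: [0.0, 0.748, -0.663, 0.0]
contact_force: [-4.0, -4.2, 1.2]
opening: 0.0411
t 70.3 tcp [ 0.6558 -0.1982  0.1106] xhead -83.1 tz [-0.    -0.001 -1.   ] F [-4.  -4.2  1.2] open 0.0411 j [-0.4   0.66  0.04  0.95 -0.   -2.09]
px [22 15 21  5 60]
line dir 96.6  centroid dir 97.8 tip dir 97.8 need 97.0
miss of line at stud (mm) 1.0
```

```bash
python3 -m pendant '[[[0,-0.15,0],0,0.13],[[0,-0.35,0],0,0.3],[[0,-0.35,0],0,0.3],[[0,-0.35,0],0,0.3]]' 30 && python3 w.py && python3 aim.py 2>/dev/null
```

```text
time_s: 70.9
tool_pos: [0.659, -0.1978, 0.1115]
orientation: [0.001, 0.749, -0.663, 0.0]
contact_force: [-6.5, -4.0, 4.7]
opening: 0.0328
t 70.9 tcp [ 0.659  -0.1978  0.1115] xhead -83.1 tz [-0.001 -0.002 -1.   ] F [-6.5 -4.   4.7] open 0.0328 j [-0.4   0.67  0.05  0.96 -0.   -2.09]
px [22 14 21  6 62]
line dir 97.4  centroid dir 97.9 tip dir 97.8 need 97.0
miss of line at stud (mm) -3.9
```

```bash
python3 -m pendant '[[[0,0.06,0],0,0.35],[[0,0.06,0],0,0.35],[[0,0.06,0],0,0.35],[[0,0.06,0],0,0.35],[[0,0.06,0],0,0.35],[[0,0.06,0],0,0.35],[[0,0.06,0],0,0.35],[[0,0.06,0],0,0.35],[[0,0.06,0],0,0.35],[[0,0.06,0],0,0.35]]' 45 && python3 aim.py 2>/dev/null && python3 -m pendant '[[[0,0,0],0,0.35],[[0,0,0],0,0.35],[[0,0,0],0,0.35],[[0,0,0],0,0.35],[[0,0,0],0,0.35],[[0,0,0],0,0.35],[[0,0,0],0,0.35],[[0,0,0],0,0.35],[[0,0,0],0,0.35],[[0,0,0],0,0.35]]' && python3 -m pendant '[[[0,0,0],0,0.35],[[0,0,0],0,0.35],[[0,0,0],0,0.35],[[0,0,0],0,0.35],[[0,0,0],0,0.35],[[0,0,0],0,0.35]]' && python3 aim.py 2>/dev/null; python3 w.py
```

```text
time_s: 72.2
tool_pos: [0.659, -0.1978, 0.1115]
orientation: [0.0, 0.749, -0.663, 0.001]
contact_force: [-3.6, -3.8, 4.8]
opening: 0.0331
px [22 14 21  6 62]
line dir 97.4  centroid dir 97.9 tip dir 97.8 need 97.0
miss of line at stud (mm) -3.9
time_s: 73.5
tool_pos: [0.659, -0.1978, 0.1116]
orientation: [0.0, 0.749, -0.663, 0.001]
contact_force: [-4.6, -3.7, 5.1]
opening: 0.033
time_s: 74.25
tool_pos: [0.659, -0.1978, 0.1116]
orientation: [0.0, 0.749, -0.663, 0.001]
contact_force: [-4.8, -3.7, 6.0]
opening: 0.0329
px [22 14 21  6 63]
line dir 97.8  centroid dir 97.8 tip dir 97.8 need 97.0
miss of line at stud (mm) -5.7
t 74.3 tcp [ 0.659  -0.1978  0.1115] xhead -83.0 tz [ 0.    -0.002 -1.   ] F [-4.1 -4.   4.8] open 0.0331 j [-0.4   0.67  0.05  0.95 -0.   -2.09]
```

```bash
python3 -m pendant '[[[0,0.15,0],0,0.35],[[0,0.15,0],0,0.35],[[0,0.15,0],0,0.35]]' && python3 aim.py 2>/dev/null; python3 w.py; python3 -m pendant '[[[0,0,0],0,0.35],[[0,0,0],0,0.35],[[0,0,0],0,0.35],[[0,0,0],0,0.35],[[0,0,0],0,0.35],[[0,0,0],0,0.35],[[0,0,0],0,0.35],[[0,0,0],0,0.35],[[0,0,0],0,0.35],[[0,0,0],0,0.35]]' && python3 -m pendant '[[[0,0,0],0,0.35],[[0,0,0],0,0.35],[[0,0,0],0,0.35],[[0,0,0],0,0.35],[[0,0,0],0,0.35],[[0,0,0],0,0.35],[[0,0,0],0,0.35],[[0,0,0],0,0.35],[[0,0,0],0,0.35]]' && python3 aim.py 2>/dev/null; python3 w.py
```

```text
time_s: 74.68
tool_pos: [0.6586, -0.1978, 0.1115]
orientation: [-0.001, 0.748, -0.663, 0.001]
contact_force: [1.1, -3.3, 5.4]
opening: 0.033
px [22 14 21  6 61]
line dir 97.1  centroid dir 97.6 tip dir 97.8 need 97.0
miss of line at stud (mm) -1.6
t 74.7 tcp [ 0.6586 -0.1979  0.1115] xhead -83.1 tz [ 0.003 -0.001 -1.   ] F [ 0.1 -3.1  5.9] open 0.0327 j [-0.4   0.67  0.05  0.95  0.   -2.09]
time_s: 75.97
tool_pos: [0.6586, -0.1978, 0.1115]
orientation: [-0.001, 0.748, -0.663, 0.001]
contact_force: [0.6, -3.6, 5.5]
opening: 0.0332
time_s: 77.1
tool_pos: [0.6586, -0.1979, 0.1115]
orientation: [-0.001, 0.748, -0.663, 0.001]
contact_force: [1.0, -4.4, 5.2]
opening: 0.033
px [22 14 21  6 60]
line dir 97.1  centroid dir 97.6 tip dir 97.8 need 97.0
miss of line at stud (mm) -1.4
t 77.2 tcp [ 0.6586 -0.1979  0.1115] xhead -83.1 tz [ 0.003 -0.001 -1.   ] F [ 0.4 -3.2  5.8] open 0.0329 j [-0.4   0.67  0.05  0.95  0.   -2.09]
```

```bash
python3 -m pendant '[[[0,0,0],0,0.1],[[0,0,0],0,-0.17],[[0,0,0],0,-0.17],[[0,0,0],0,-0.17]]' 20 && python3 w.py .6385 -.1984 .111 268.9 .6282 -.1956 .111 260.9 .6186 -.1915 .111 253 .6088 -.1858 .111 244.8
```

```text
time_s: 77.65
tool_pos: [0.6568, -0.1968, 0.1097]
orientation: [-0.0, 0.748, -0.663, -0.001]
contact_force: [-2.4, -0.8, -1.5]
opening: 0.05
t 77.7 tcp [ 0.6568 -0.1968  0.1097] xhead -83.1 tz [-0.001  0.001 -1.   ] F [-2.4 -0.8 -1.5] open 0.05 j [-0.4   0.67  0.05  0.95  0.   -2.09]
shift [-0.06  1.83 -0.12] twist 0.140
shift [-0.47  2.82 -0.12] twist 0.279
shift [-0.99  3.72 -0.12] twist 0.417
shift [-1.67  4.63 -0.12] twist 0.560
```

```bash
python3 -m pendant '[[[0,0.9,0],0.05,-0.17],[[-0.06,1.83,0],0.14,-0.17],[[-0.25,2.35,0],0.21,-0.17],[[-0.47,2.82,0],0.28,-0.17],[[-0.7,3.3,0],0.35,-0.17],[[-1,3.72,0],0.417,-0.17],[[-1.35,4.2,0],0.49,-0.17],[[-1.67,4.63,0],0.56,-0.17],[[-1.67,4.63,0],0.56,-0.17],[[-1.67,4.63,0],0.56,-0.17]]' && python3 w.py .6088 -.1858 .111 244.8
```

```text
time_s: 78.9
tool_pos: [0.6106, -0.186, 0.1109]
orientation: [0.001, -0.537, 0.844, -0.0]
contact_force: [3.6, -0.1, -0.4]
opening: 0.0499
t 78.9 tcp [ 0.6106 -0.186   0.1109] xhead -115.1 tz [ 0.002  0.001 -1.   ] F [ 3.6 -0.1 -0.4] open 0.0499 j [-0.41  0.58 -0.11  0.88  0.   -1.54]
shift [ 0.06  0.17 -0.01] twist 0.002
```

```bash
python3 -m pendant '[[[0,0.2,0],0,-0.17],[[0,0.4,0],0,-0.17],[[0,0.4,0],0,-0.17],[[0,0.4,0],0,-0.17]]' && python3 w.py
```

```text
time_s: 79.4
tool_pos: [0.6106, -0.186, 0.1108]
orientation: [0.003, -0.536, 0.844, -0.003]
contact_force: [15.5, -3.6, -9.2]
opening: 0.0501
t 79.4 tcp [ 0.6106 -0.186   0.1108] xhead -115.1 tz [ 0.009 -0.002 -1.   ] F [15.5 -3.6 -9.2] open 0.0501 j [-0.41  0.58 -0.12  0.87  0.   -1.54]
```

```bash
python3 -m pendant '[[[0,-0.3,0],0,-0.17],[[0,-0.55,0],0,-0.25],[[0,-0.55,0],0,-0.25],[[0,-0.55,-3],0,-0.25],[[0,-0.55,-7],0,-0.25],[[0,-0.55,-10],0,-0.25],[[0,-0.55,-10],0,-0.25]]' && python3 b.py 3 86 150 86 31
```

```text
time_s: 80.28
tool_pos: [0.6118, -0.1877, 0.2133]
orientation: [0.001, -0.536, 0.844, -0.002]
contact_force: [-0.2, 0.4, -0.4]
opening: 0.0536
t 80.3 now X 31.7 Y 353.3 Z 206.3 head -115.2 twist 1.046 F [-0.2  0.4 -0.4] open 0.0536
(86.0, 150.0) [-27.84  22.43   5.52]
(86.0, 31.0) [-27.84  22.49  17.42]
```

```bash
python3 -m pendant '[[[-3,2.4,0],0.1,-0.3],[[-6,4.8,0],0.27,-0.3],[[-9.5,7.6,0],0.44,-0.3],[[-13,10.4,0],0.6,-0.3],[[-16.5,13.2,0],0.76,-0.3],[[-20,16,0],0.92,-0.3],[[-23,18.5,0],1.046,-0.3],[[-26,21,0],1.046,-0.3],[[-27.84,22.4,0],1.046,-0.3],[[-27.84,22.4,0],1.046,-0.3]]' 25 && python3 -m pendant '[[[0,0,0],0,-0.3],[[0,0,0],0,-0.3]]' && python3 b.py 3 86 31 && for s in 1 2; do python3 fq.py $s 86 31 0; done
```

```text
time_s: 81.53
tool_pos: [0.5249, 0.1612, 0.2091]
orientation: [-0.001, -0.044, 0.999, -0.0]
contact_force: [0.6, 0.3, 0.8]
opening: 0.0555
time_s: 81.78
tool_pos: [0.5265, 0.1592, 0.2101]
orientation: [-0.0, -0.042, 0.999, -0.0]
contact_force: [-0.5, 0.6, 0.0]
opening: 0.0552
t 81.8 now X 87.1 Y 0.4 Z 203.1 head -175.2 twist -0.002 F [-0.5  0.6  0. ] open 0.0552
(86.0, 31.0) [-0.12  0.05 17.21]
Q X 91.1 Y 3.4 Z 33.4 tilt -1.5 yaw -5.0 cost 13711
Q X 82.2 Y -8.0 Z 25.6 tilt 1.0 yaw 5.0 cost 13081
```

```bash
python3 -m pendant '[[[-0.1,0,4],0,-0.3],[[-0.1,0,8],0,-0.3],[[-0.1,0,12],0,-0.3],[[-0.1,0,15.5],0,-0.3],[[-0.1,0,17],0,-0.3],[[-0.1,0,17],0,-0.3],[[-0.1,0,17],0,0.1],[[-0.1,0,17],0,0.4],[[-0.1,0,17],0,0.4],[[-0.1,0,17],0,0.4]]' 25 && python3 b.py 3 && python3 -m pendant '[[[0.3,0,-0.2],0,0.4],[[0.8,0,-0.2],0,0.4],[[1.3,0,-0.2],0,0.4],[[1.6,0,-0.2],0,0.4],[[1.6,0,-0.2],0,0.4]]' && python3 b.py 3
```

```text
time_s: 83.22
tool_pos: [0.5286, 0.1604, 0.0419]
orientation: [0.001, -0.043, 0.999, 0.0]
contact_force: [-0.6, -0.7, 6.6]
opening: 0.0396
t 83.2 now X 84.8 Y -0.7 Z 34.9 head -175.1 twist -0.000 F [-0.6 -0.7  6.6] open 0.0396
time_s: 83.85
tool_pos: [0.511, 0.1588, 0.0424]
orientation: [-0.0, -0.043, 0.999, -0.0]
contact_force: [0.5, -0.4, -1.5]
opening: 0.0395
t 83.8 now X 102.5 Y -0.6 Z 35.4 head -175.1 twist -0.000 F [ 0.5 -0.4 -1.5] open 0.0395
```

```bash
python3 -m pendant '[[[0,0,-1.3],0,0.4],[[-0.25,0,-2.2],0,0.4],[[-0.6,0,-3.2],0,0.4],[[-1,0,-4.1],0,0.4],[[-1.54,0,-5],0,0.4],[[-2,0,-5.7],0,0.4],[[-2.5,0,-6.3],0,0.4],[[-2.5,0,-6.3],0,0.4],[[-2.5,0,-5.9],0,0.4],[[-2.5,0,-5.9],0,0.4]]' && python3 b.py 3 && python3 -m pendant '[[[-0.5,0,0],0,0.4],[[-1,0,0],0,0.4],[[-1.5,0,0],0,0.4],[[-1.5,0,0],0,0.4]]' && python3 b.py 3
```

```text
time_s: 85.1
tool_pos: [0.5361, 0.1611, 0.1012]
orientation: [-0.0, -0.043, 0.999, 0.0]
contact_force: [0.8, -0.4, -2.5]
opening: 0.0396
t 85.1 now X 77.3 Y -0.7 Z 94.2 head -175.1 twist -0.000 F [ 0.8 -0.4 -2.5] open 0.0396
time_s: 85.6
tool_pos: [0.5519, 0.1623, 0.1015]
orientation: [0.0, -0.043, 0.999, 0.0]
contact_force: [-0.0, -0.2, -1.7]
opening: 0.0396
t 85.6 now X 61.5 Y -0.6 Z 94.5 head -175.1 twist -0.000 F [-0.  -0.2 -1.7] open 0.0396
```

```bash
python3 -m pendant '[[[-0.5,0,0],0,0.4],[[-1,0,0],0,0.4],[[-1.6,0,0],0,0.4],[[-1.6,0,0],0,0.4],[[-1.6,0,-1],0,0.4],[[-1.6,0,-2],0,0.4],[[-1.6,0,-2],0,0.4]]' && python3 b.py 3 && python3 -m pendant '[[[0,0,-3],0,0.4],[[0,0,-6],0,0.4],[[0,0,-9],0,0.4],[[4,0,-10],0,0.4],[[8,0,-10],0,0.4],[[8,0,-10],0,0.4]]' && python3 w.py .4205 -.32 .16 180
```

```text
time_s: 86.48
tool_pos: [0.5683, 0.1638, 0.1231]
orientation: [0.001, -0.043, 0.999, 0.0]
contact_force: [0.6, -0.9, -2.1]
opening: 0.0395
t 86.5 now X 45.1 Y -0.7 Z 116.1 head -175.1 twist -0.000 F [ 0.6 -0.9 -2.1] open 0.0395
time_s: 87.22
tool_pos: [0.4844, 0.1567, 0.2216]
orientation: [-0.001, -0.043, 0.999, -0.0]
contact_force: [0.6, -0.2, -2.0]
opening: 0.0394
t 87.2 tcp [0.4844 0.1567 0.2216] xhead -175.1 tz [-0.002 -0.    -1.   ] F [ 0.6 -0.2 -2. ] open 0.0394 j [ 0.17  0.26 -0.31  1.    0.    0.08]
shift [ 10.44 -46.94   6.19] twist 0.086
```

```bash
python3 -m pendant '[[[1,-5,0],0,0.4],[[2,-11,0],0,0.4],[[3,-17,0],0.03,0.4],[[4,-23,0],0.06,0.4],[[5,-29,0],0.086,0.4],[[6,-35,0],0.086,0.4],[[7,-41,0],0.086,0.4],[[7.6,-45,1],0.086,0.4],[[7.6,-47,4],0.086,0.4],[[7.6,-47,6],0.086,0.4]]' && python3 -m pendant '[[[0,0,0],0,0.4],[[0,0,0],0,0.4]]' && python3 w.py .4495 -.32 .0825 180
```

```text
time_s: 88.48
tool_pos: [0.452, -0.3204, 0.1601]
orientation: [0.0, 0.002, 1.0, -0.0]
contact_force: [-0.3, 1.0, -2.2]
opening: 0.0398
time_s: 88.72
tool_pos: [0.4525, -0.3183, 0.1622]
orientation: [0.0, 0.0, 1.0, -0.0]
contact_force: [0.7, -0.3, -1.3]
opening: 0.0394
t 88.7 tcp [ 0.4525 -0.3183  0.1622] xhead 180.0 tz [ 0.001 -0.001 -1.   ] F [ 0.7 -0.3 -1.3] open 0.0394 j [-0.75  0.39 -0.29  0.89 -0.   -0.75]
shift [ 0.31 -0.16  7.97] twist -0.000
```

```bash
python3 -m pendant '[[[0.3,-0.15,3],0,0.4],[[0.3,-0.15,5.5],0,0.4],[[0.3,-0.15,7.5],0,0.4],[[0.3,-0.15,8],0,0.4],[[0.3,-0.15,8],0,0.4]]' && python3 w.py && python3 -m pendant '[[[0,0,0.45],0,0.4],[[0.58,0,1.15],0,0.4],[[1.1,0,1.85],0,0.4],[[1.4,0,2.3],0,0.4],[[1.68,0,2.8],0,0.4],[[1.95,0,3.3],0,0.4],[[2.17,0,3.8],0,0.4],[[2.17,0,3.8],0,0.4]]' && python3 w.py && python3 -m pendant '[[[0.2,0,0.5],0,0.4],[[0.4,0,1.03],0,0.4],[[0.6,0,1.6],0,0.4],[[0.7,0,2.0],0,0.4],[[0.73,0,2.1],0,0.4],[[0.73,0,2.1],0,0.4]]' && python3 w.py && python3 -m pendant '[[[0,0,0],0,0.02],[[0,0,0],0,-0.1],[[0,0,0],0,-0.2],[[0,0,0],0,-0.2],[[0,0,-4],0,-0.2],[[0,0,-9],0,-0.2],[[0,0,-14],0,-0.2],[[0,0,-18],0,-0.2]]'; python3 b.py 2 86 190
```

```text
time_s: 89.35
tool_pos: [0.4495, -0.3197, 0.0824]
orientation: [0.0, 0.0, 1.0, -0.0]
contact_force: [-0.0, -0.2, -1.5]
opening: 0.0395
t 89.3 tcp [ 0.4495 -0.3197  0.0824] xhead 180.0 tz [ 0.001 -0.001 -1.   ] F [-0.  -0.2 -1.5] open 0.0395 j [-0.75  0.47 -0.39  0.71 -0.   -0.75]
time_s: 90.35
tool_pos: [0.4268, -0.319, 0.0429]
orientation: [-0.0, 0.0, 1.0, 0.0]
contact_force: [-1.7, 0.3, -0.4]
opening: 0.0395
t 90.3 tcp [ 0.4268 -0.319   0.0429] xhead 180.0 tz [-0.     0.001 -1.   ] F [-1.7  0.3 -0.4] open 0.0395 j [-0.78  0.5  -0.47  0.6   0.   -0.78]
time_s: 91.1
tool_pos: [0.4198, -0.3192, 0.0229]
orientation: [-0.0, 0.0, 1.0, 0.0]
contact_force: [-2.0, 0.8, 7.1]
opening: 0.0395
t 91.1 tcp [ 0.4198 -0.3192  0.0229] xhead 180.0 tz [-0.  0. -1.] F [-2.   0.8  7.1] open 0.0395 j [-0.79  0.52 -0.5   0.55  0.   -0.79]
time_s: 92.1
tool_pos: [0.4201, -0.3196, 0.2047]
orientation: [0.001, 0.0, 1.0, -0.001]
contact_force: [-0.1, -0.4, -0.3]
opening: 0.0513
t 92.1 now X 233.9 Y 583.3 Z 197.7 head 180.0 twist -0.086 F [-0.1 -0.4 -0.3] open 0.0513
(86.0, 190.0) [-9.71 59.39  0.71]
```

Now check the laid carrier and refit the other two while the arm is clear of them.

```bash
python3 fm.py .42 -.3195 .001 180; for s in 1 2; do python3 fq.py $s 86 31 0; done; python3 -m pendant '[[[-1,5,0],0,-0.3],[[-2,11,0],0,-0.3],[[-3,17,0],-0.03,-0.3],[[-4,23,0],-0.06,-0.3],[[-5,29,0],-0.086,-0.3],[[-6,35,0],-0.086,-0.3],[[-7,41,0],-0.086,-0.3],[[-8,47,0],-0.086,-0.3],[[-9,53,0],-0.086,-0.3],[[-9.7,58,0],-0.086,-0.3]]' 25 && python3 -m pendant '[[[0,1.2,0],0,-0.3],[[0,1.2,0],0,-0.3],[[0,1.2,0],0,-0.3]]' && python3 b.py 2 86 31
```

```text
block 0.4203 -0.3179 head 180.1 cost 518
Q X 90.5 Y -1.0 Z 31.3 tilt -6.6 yaw -3.1 cost 1140
Q X 87.7 Y -1.6 Z 32.0 tilt -2.2 yaw 0.1 cost 2888
time_s: 93.65
tool_pos: [0.5164, 0.2626, 0.2005]
orientation: [-0.001, -0.043, 0.999, -0.0]
contact_force: [0.5, -0.5, -0.0]
opening: 0.0555
time_s: 94.02
tool_pos: [0.5159, 0.271, 0.2019]
orientation: [-0.001, -0.042, 0.999, -0.001]
contact_force: [-0.1, -0.6, 0.4]
opening: 0.0556
t 94.0 now X 88.0 Y 3.0 Z 194.9 head -175.2 twist -0.002 F [-0.1 -0.6  0.4] open 0.0556
(86.0, 31.0) [-0.23  0.32 16.38]
```

```bash
python3 -m pendant '[[[-0.2,0.35,4],0,-0.3],[[-0.2,0.35,8],0,-0.3],[[-0.2,0.35,12],0,-0.3],[[-0.2,0.35,15],0,-0.3],[[-0.2,0.35,16.2],0,-0.3],[[-0.2,0.35,16.2],0,-0.3],[[-0.2,0.35,16.2],0,0.1],[[-0.2,0.35,16.2],0,0.4],[[-0.2,0.35,16.2],0,0.4],[[-0.2,0.35,16.2],0,0.4]]' 25 && python3 b.py 2 && python3 -m pendant '[[[0.3,0,-0.2],0,0.4],[[0.8,0,-0.2],0,0.4],[[1.3,0,-0.2],0,0.4],[[1.55,0,-0.2],0,0.4],[[1.55,0,-0.2],0,0.4]]' && python3 b.py 2
```

```text
time_s: 95.28
tool_pos: [0.5191, 0.2763, 0.042]
orientation: [0.001, -0.043, 0.999, 0.0]
contact_force: [-1.2, -2.0, 6.6]
opening: 0.0394
t 95.3 now X 84.3 Y -2.1 Z 35.0 head -175.1 twist -0.000 F [-1.2 -2.   6.6] open 0.0394
time_s: 95.9
tool_pos: [0.5021, 0.2748, 0.0424]
orientation: [-0.0, -0.043, 0.999, -0.0]
contact_force: [0.1, -0.2, -2.5]
opening: 0.0392
t 95.9 now X 101.4 Y -2.0 Z 35.4 head -175.1 twist -0.000 F [ 0.1 -0.2 -2.5] open 0.0392
```

```bash
python3 -m pendant '[[[-0.1,0,-1.3],0,0.4],[[-0.3,0,-2.2],0,0.4],[[-0.65,0,-3.2],0,0.4],[[-1,0,-4.1],0,0.4],[[-1.54,0,-5],0,0.4],[[-2,0,-5.7],0,0.4],[[-2.5,0,-6.3],0,0.4],[[-2.5,0,-6.3],0,0.4],[[-2.5,0,-5.9],0,0.4],[[-2.5,0,-5.9],0,0.4]]' && python3 b.py 2 && python3 -m pendant '[[[-0.5,0,0],0,0.4],[[-1,0,0],0,0.4],[[-1.5,0,0],0,0.4],[[-1.5,0,0],0,0.4]]' && python3 b.py 2 && python3 -m pendant '[[[-0.5,0,0],0,0.4],[[-1,0,0],0,0.4],[[-1.65,0,0],0,0.4],[[-1.65,0,0],0,0.4],[[-1.65,0,-1],0,0.4],[[-1.65,0,-2],0,0.4],[[-1.65,0,-2],0,0.4]]' && python3 b.py 2
```

```text
time_s: 97.15
tool_pos: [0.5277, 0.2772, 0.1014]
orientation: [0.0, -0.043, 0.999, 0.0]
contact_force: [2.6, 0.4, -3.1]
opening: 0.0393
t 97.2 now X 75.7 Y -2.2 Z 94.4 head -175.1 twist -0.000 F [ 2.6  0.4 -3.1] open 0.0393
time_s: 97.65
tool_pos: [0.5428, 0.2782, 0.1014]
orientation: [0.0, -0.042, 0.999, 0.0]
contact_force: [-0.3, -0.0, -1.7]
opening: 0.0395
t 97.7 now X 60.5 Y -1.9 Z 94.4 head -175.1 twist -0.001 F [-0.3 -0.  -1.7] open 0.0395
time_s: 98.52
tool_pos: [0.5597, 0.28, 0.1231]
orientation: [0.001, -0.043, 0.999, 0.0]
contact_force: [0.4, -0.6, -2.2]
opening: 0.0394
t 98.5 now X 43.5 Y -2.3 Z 116.1 head -175.1 twist -0.000 F [ 0.4 -0.6 -2.2] open 0.0394
```

```bash
python3 -m pendant '[[[0,0,-3],0,0.4],[[0,0,-6],0,0.4],[[0,0,-9],0,0.4],[[4,0,-10],0,0.4],[[8,0,-10],0,0.4],[[8,0,-10],0,0.4]]' && python3 w.py .452 -.20 .16 180
```

```text
time_s: 99.28
tool_pos: [0.476, 0.2725, 0.2217]
orientation: [-0.001, -0.043, 0.999, -0.0]
contact_force: [0.2, -0.4, -1.3]
opening: 0.0393
t 99.3 tcp [0.476  0.2725 0.2217] xhead -175.0 tz [-0.002 -0.001 -1.   ] F [ 0.2 -0.4 -1.3] open 0.0393 j [ 0.39  0.33 -0.21  1.03  0.    0.3 ]
shift [  6.47 -46.86   6.2 ] twist 0.087
```

```bash
python3 -m pendant '[[[1,-5,0],0,0.4],[[2,-11,0],0,0.4],[[3,-17,0],0.03,0.4],[[4,-23,0],0.06,0.4],[[5,-29,0],0.087,0.4],[[6,-35,0],0.087,0.4],[[6.4,-41,0],0.087,0.4],[[6.4,-45,1],0.087,0.4],[[6.4,-46.9,4],0.087,0.4],[[6.4,-46.9,6],0.087,0.4]]' && python3 -m pendant '[[[0,0,0],0,0.4],[[0,0,0],0,0.4]]' && python3 w.py .452 -.20 .0825 180
```

```text
time_s: 100.52
tool_pos: [0.4557, -0.2023, 0.1605]
orientation: [0.0, 0.002, 1.0, -0.0]
contact_force: [0.2, 0.6, -1.8]
opening: 0.0392
time_s: 100.78
tool_pos: [0.456, -0.2003, 0.1623]
orientation: [0.001, 0.001, 1.0, -0.0]
contact_force: [-0.3, -0.5, -1.8]
opening: 0.0394
t 100.8 tcp [ 0.456  -0.2003  0.1623] xhead 179.9 tz [ 0.001 -0.001 -1.   ] F [-0.3 -0.5 -1.8] open 0.0394 j [-0.56  0.29 -0.43  0.85 -0.   -0.56]
shift [0.4  0.03 7.98] twist -0.002
```

```bash
python3 -m pendant '[[[0.4,0,3],0,0.4],[[0.4,0,5.5],0,0.4],[[0.4,0,7.5],0,0.4],[[0.4,0,8],0,0.4],[[0.4,0,8],0,0.4]]' && python3 -m pendant '[[[0,0,0.45],0,0.4],[[0.58,0,1.15],0,0.4],[[1.1,0,1.85],0,0.4],[[1.4,0,2.3],0,0.4],[[1.68,0,2.8],0,0.4],[[1.95,0,3.3],0,0.4],[[2.17,0,3.8],0,0.4],[[2.17,0,3.8],0,0.4]]' && python3 w.py && python3 -m pendant '[[[0.2,0,0.5],0,0.4],[[0.4,0,1.03],0,0.4],[[0.6,0,1.6],0,0.4],[[0.7,0,2.0],0,0.4],[[0.73,0,2.1],0,0.4],[[0.73,0,2.1],0,0.4]]' && python3 w.py && python3 -m pendant '[[[0,0,0],0,0.02],[[0,0,0],0,-0.1],[[0,0,0],0,-0.2],[[0,0,0],0,-0.2],[[0,0,-4],0,-0.2],[[0,0,-9],0,-0.2],[[0,0,-14],0,-0.2],[[0,0,-18],0,-0.2]]'; python3 fm.py .42 -.20 .001 180; python3 fq.py 1 88 31 0 k1.png; python3 b.py 1 86 190
```

```text
time_s: 101.4
tool_pos: [0.452, -0.2001, 0.0823]
orientation: [0.0, 0.001, 1.0, -0.0]
contact_force: [-0.1, 0.6, -1.2]
opening: 0.0393
time_s: 102.4
tool_pos: [0.4293, -0.1996, 0.043]
orientation: [-0.0, 0.001, 1.0, 0.0]
contact_force: [-1.7, -0.1, -0.3]
opening: 0.0395
t 102.4 tcp [ 0.4293 -0.1996  0.043 ] xhead 179.9 tz [-0.001  0.001 -1.   ] F [-1.7 -0.1 -0.3] open 0.0395 j [-0.59  0.41 -0.63  0.53  0.   -0.59]
time_s: 103.15
tool_pos: [0.4222, -0.1998, 0.0229]
orientation: [0.0, 0.001, 1.0, 0.0]
contact_force: [-3.4, 1.7, 9.6]
opening: 0.0395
t 103.2 tcp [ 0.4222 -0.1998  0.0229] xhead 179.9 tz [ 0.  0. -1.] F [-3.4  1.7  9.6] open 0.0395 j [-0.6   0.44 -0.66  0.47  0.   -0.6 ]
time_s: 104.15
tool_pos: [0.4225, -0.2, 0.2046]
orientation: [0.001, 0.001, 1.0, -0.0]
contact_force: [1.2, -0.9, -0.3]
opening: 0.0509
block 0.4201 -0.2037 head 182.6 cost 9315
Q X 87.8 Y 0.9 Z 31.7 tilt 0.5 yaw 0.6 cost -316
t 104.3 now X 221.2 Y 580.0 Z 195.9 head 179.9 twist -0.087 F [-0.1  0.3  0.3] open 0.0513
(86.0, 190.0) [-8.41 58.96  0.55]
```

A on stud 1 is at X 87.8 and flat. It's the last one.

```bash
python3 -m pendant '[[[-1,5,0],0,-0.3],[[-2,11,0],0,-0.3],[[-3,17,0],-0.03,-0.3],[[-4,23,0],-0.06,-0.3],[[-5,29,0],-0.087,-0.3],[[-6,35,0],-0.087,-0.3],[[-7,41,0],-0.087,-0.3],[[-8,47,0],-0.087,-0.3],[[-8.4,53,0],-0.087,-0.3],[[-8.4,58,0],-0.087,-0.3]]' 25 && python3 -m pendant '[[[0,1,0],0,-0.3],[[0,1,0],0,-0.3],[[0,1,0],0,-0.3]]' && python3 b.py 1 86 31
```

```text
time_s: 105.6
tool_pos: [0.5063, 0.3817, 0.1998]
orientation: [-0.002, -0.043, 0.999, -0.001]
contact_force: [0.7, -0.2, 0.7]
opening: 0.0556
time_s: 105.98
tool_pos: [0.5063, 0.3884, 0.2017]
orientation: [-0.001, -0.042, 0.999, -0.001]
contact_force: [-0.4, 0.1, -0.6]
opening: 0.0555
t 106.0 now X 87.5 Y 0.9 Z 194.7 head -175.2 twist -0.002 F [-0.4  0.1 -0.6] open 0.0555
(86.0, 31.0) [-0.18  0.11 16.37]
```

```bash
python3 -m pendant '[[[-0.15,0.05,4],0,-0.3],[[-0.15,0.05,8],0,-0.3],[[-0.15,0.05,12],0,-0.3],[[-0.15,0.05,15],0,-0.3],[[-0.15,0.05,16.2],0,-0.3],[[-0.15,0.05,16.2],0,-0.3],[[-0.15,0.05,16.2],0,0.1],[[-0.15,0.05,16.2],0,0.4],[[-0.15,0.05,16.2],0,0.4],[[-0.15,0.05,16.2],0,0.4]]' 25 && python3 b.py 1 && python3 -m pendant '[[[0.3,0,-0.2],0,0.4],[[0.8,0,-0.2],0,0.4],[[1.3,0,-0.2],0,0.4],[[1.5,0,-0.2],0,0.4],[[1.5,0,-0.2],0,0.4]]' && python3 b.py 1
```

```text
time_s: 107.22
tool_pos: [0.5091, 0.3909, 0.0422]
orientation: [0.001, -0.043, 0.999, 0.0]
contact_force: [0.6, -1.9, 6.0]
opening: 0.0399
t 107.2 now X 84.5 Y -1.4 Z 35.2 head -175.1 twist -0.000 F [ 0.6 -1.9  6. ] open 0.0399
time_s: 107.85
tool_pos: [0.4924, 0.3893, 0.0423]
orientation: [-0.0, -0.043, 0.999, -0.0]
contact_force: [-0.4, 0.1, -1.6]
opening: 0.0391
t 107.8 now X 101.3 Y -1.2 Z 35.3 head -175.1 twist -0.000 F [-0.4  0.1 -1.6] open 0.0391
```

```bash
python3 -m pendant '[[[-0.2,0,-1.3],0,0.4],[[-0.4,0,-2.2],0,0.4],[[-0.75,0,-3.2],0,0.4],[[-1.1,0,-4.1],0,0.4],[[-1.64,0,-5],0,0.4],[[-2.1,0,-5.7],0,0.4],[[-2.6,0,-6.3],0,0.4],[[-2.6,0,-6.3],0,0.4],[[-2.6,0,-5.9],0,0.4],[[-2.6,0,-5.9],0,0.4]]' && python3 b.py 1 && python3 -m pendant '[[[-0.5,0,0],0,0.4],[[-1,0,0],0,0.4],[[-1.5,0,0],0,0.4],[[-1.5,0,0],0,0.4]]' && python3 b.py 1 && python3 -m pendant '[[[-0.5,0,0],0,0.4],[[-1,0,0],0,0.4],[[-1.65,0,0],0,0.4],[[-1.65,0,0],0,0.4],[[-1.65,0,-1],0,0.4],[[-1.65,0,-2],0,0.4],[[-1.65,0,-2],0,0.4]]' && python3 b.py 1
```

```text
time_s: 109.1
tool_pos: [0.5187, 0.3918, 0.1014]
orientation: [0.0, -0.043, 0.999, 0.0]
contact_force: [1.4, 1.0, -3.1]
opening: 0.0394
t 109.1 now X 74.8 Y -1.5 Z 94.4 head -175.1 twist 0.000 F [ 1.4  1.  -3.1] open 0.0394
time_s: 109.6
tool_pos: [0.5343, 0.3927, 0.1014]
orientation: [0.0, -0.042, 0.999, 0.0]
contact_force: [0.1, 0.7, -2.8]
opening: 0.0394
t 109.6 now X 59.2 Y -1.1 Z 94.4 head -175.1 twist -0.001 F [ 0.1  0.7 -2.8] open 0.0394
time_s: 110.48
tool_pos: [0.5511, 0.3948, 0.1234]
orientation: [0.001, -0.043, 0.999, 0.001]
contact_force: [0.1, -0.0, -2.3]
opening: 0.0391
t 110.5 now X 42.3 Y -1.7 Z 116.4 head -175.1 twist -0.000 F [ 0.1 -0.  -2.3] open 0.0391
```

```bash
python3 -m pendant '[[[0,0,-3],0,0.4],[[0,0,-6],0,0.4],[[0,0,-9],0,0.4],[[4,0,-10],0,0.4],[[8,0,-10],0,0.4],[[8,0,-10],0,0.4]]' && python3 w.py .452 -.08 .16 180
```

```text
time_s: 111.22
tool_pos: [0.4674, 0.387, 0.2219]
orientation: [-0.001, -0.044, 0.999, -0.0]
contact_force: [0.5, 0.8, -2.8]
opening: 0.0398
t 111.2 tcp [0.4674 0.387  0.2219] xhead -175.0 tz [-0.002 -0.001 -1.   ] F [ 0.5  0.8 -2.8] open 0.0398 j [ 0.57  0.44 -0.05  1.09  0.    0.48]
shift [  5.59 -46.39   6.22] twist 0.087
```

```bash
python3 -m pendant '[[[1,-5,0],0,0.4],[[2,-11,0],0,0.4],[[3,-17,0],0.03,0.4],[[4,-23,0],0.06,0.4],[[5,-29,0],0.087,0.4],[[5.4,-35,0],0.087,0.4],[[5.6,-41,0],0.087,0.4],[[5.6,-45,1],0.087,0.4],[[5.6,-46.4,4],0.087,0.4],[[5.6,-46.4,6],0.087,0.4]]' && python3 -m pendant '[[[0,0,0],0,0.4],[[0,0,0],0,0.4]]' && python3 fm.py .42 -.20 .001 180 && python3 fm.py .42 -.318 .001 180;python3 w.py .452 -.08 .0825 180
```

```text
time_s: 112.48
tool_pos: [0.4549, -0.0817, 0.1608]
orientation: [0.0, 0.002, 1.0, -0.0]
contact_force: [0.2, -0.7, -2.7]
opening: 0.0392
time_s: 112.72
tool_pos: [0.4551, -0.08, 0.1623]
orientation: [0.001, 0.001, 1.0, -0.0]
contact_force: [0.3, 0.3, -1.7]
opening: 0.0394
block 0.4201 -0.1981 head 179.5 cost 434
block 0.4205 -0.3170 head 179.5 cost -143
t 112.9 tcp [ 0.455  -0.0797  0.1624] xhead 179.9 tz [ 0.002 -0.001 -1.   ] F [ 1.  -0.  -1.6] open 0.0394 j [-0.33  0.23 -0.52  0.82 -0.   -0.33]
shift [ 0.31 -0.02  7.99] twist -0.001
```

```bash
python3 -m pendant '[[[0.3,0,3],0,0.4],[[0.3,0,5.5],0,0.4],[[0.3,0,7.5],0,0.4],[[0.3,0,8],0,0.4],[[0.3,0,8],0,0.4]]' && python3 -m pendant '[[[0,0,0.45],0,0.4],[[0.58,0,1.15],0,0.4],[[1.1,0,1.85],0,0.4],[[1.4,0,2.3],0,0.4],[[1.68,0,2.8],0,0.4],[[1.95,0,3.3],0,0.4],[[2.17,0,3.8],0,0.4],[[2.17,0,3.8],0,0.4]]' && python3 -m pendant '[[[0.2,0,0.5],0,0.4],[[0.4,0,1.03],0,0.4],[[0.6,0,1.6],0,0.4],[[0.7,0,2.0],0,0.4],[[0.73,0,2.1],0,0.4],[[0.73,0,2.1],0,0.4]]' && python3 w.py && python3 -m pendant '[[[0,0,0],0,0.02],[[0,0,0],0,-0.1],[[0,0,0],0,-0.2],[[0,0,0],0,-0.2],[[0,0,-4],0,-0.2],[[0,0,-9],0,-0.2],[[0,0,-14],0,-0.2],[[0,6,-18],0,-0.2],[[0,12,-18],0,-0.2],[[0,18,-18],0,-0.2]]' && python3 -m pendant '[[[0,6,0],0,-0.2],[[0,12,0],0,-0.2],[[0,18,0],0,-0.2],[[0,24,0],0,-0.2],[[0,24,0],0,-0.2]]'
python3 fm.py .42 -.08 .001 180;  python3 fm.py .42 -.198 .001 180;  python3 fm.py .42 -.318 .001 180
python3 - <<'E'
from h import *
f=robot.grab_frame('top');crop(f,240,110,220,180,3.6,'fin_t.png')
s=robot.grab_frame('side');crop(s,250,180,170,200,2.4,'fin_s.png')
a=cv2.imread('pics/fin_t.png');b=cv2.imread('pics/fin_s.png'); k=.5
a=cv2.resize(a,(480,393)); b=cv2.resize(b,(320,376)); b=cv2.copyMakeBorder(b,0,17,0,0,0); cv2.imwrite('pics/fin.png',np.hstack([a,b]))
E
```

```text
time_s: 113.55
tool_pos: [0.4516, -0.0797, 0.0819]
orientation: [0.0, 0.001, 1.0, -0.0]
contact_force: [-0.5, -1.1, -2.1]
opening: 0.0395
time_s: 114.55
tool_pos: [0.4292, -0.0795, 0.043]
orientation: [-0.0, 0.001, 1.0, 0.0]
contact_force: [-0.2, -0.9, -0.4]
opening: 0.0394
time_s: 115.3
tool_pos: [0.4223, -0.0795, 0.0233]
orientation: [0.0, 0.001, 1.0, 0.0]
contact_force: [-4.9, 1.2, 15.6]
opening: 0.0395
t 115.3 tcp [ 0.4223 -0.0795  0.0233] xhead 179.9 tz [ 0.  0. -1.] F [-4.9  1.2 15.6] open 0.0395 j [-0.36  0.39 -0.76  0.43  0.   -0.36]
time_s: 116.55
tool_pos: [0.4232, 0.0987, 0.2035]
orientation: [0.001, 0.002, 1.0, 0.0]
contact_force: [0.7, 0.4, -0.9]
opening: 0.0513
time_s: 117.18
tool_pos: [0.4224, 0.3407, 0.2019]
orientation: [0.0, -0.002, 1.0, 0.0]
contact_force: [-0.8, -0.9, -0.4]
opening: 0.0513
block 0.4199 -0.0784 head 179.4 cost 442
block 0.4209 -0.1980 head 180.4 cost 5236
block 0.4205 -0.3168 head 179.4 cost 38
```

View pics/fin.png

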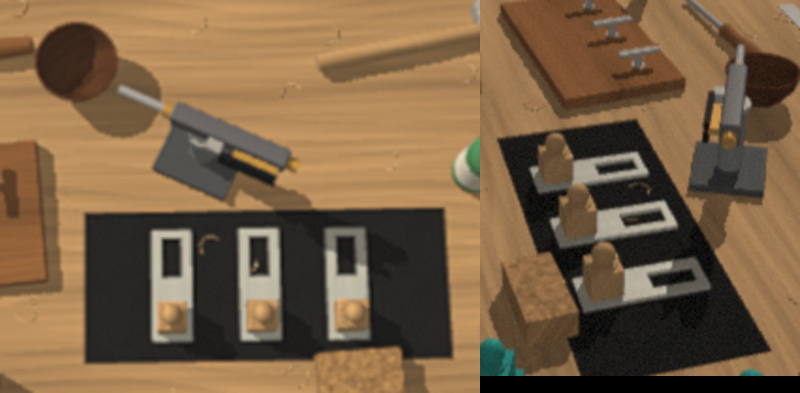

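```bash
python3 - <<'E'
from h import *
a=cv2.imread('pics/top0.png'); b=robot.grab_frame('top')["image"][:,:,::-1]
d=lambda x0,x1,y0,y1: cv2.absdiff(a[y0:y1,x0:x1],np.ascontiguousarray(b[y0:y1,x0:x1])).max(2)
print("gun changed px",(d(290,376,145,195)>50).sum(),"bowl",(d(252,296,118,160)>50).sum(),"lookalikes",(d(372,490,285,362)>50).sum(),(d(462,490,212,270)>50).sum(),(d(175,220,305,362)>50).sum())
E
python3 -c "
from workcell import robot
print(robot.job_done())"
```

```text
gun changed px 0 bowl 0 lookalikes 41 0 0
the job is handed in; nothing more can be done
None
```

The whole job ran in the order asked and was handed in at about 117 s of the 210 s allowed. I have no verdict back.

- **Hooking:** All three carriers (all three were present) were hooked one to a stud, flat and roughly centred. The first attempt on stud 1 failed: gripping the ball let the plate slip and it fell back leaning on the stud head. I set it down flat and redid it gripping the block's flat sides. The carrier on stud 3 moved about 2 cm after I let go, apparently the announced knock, so I slid it back to the centre.
- **Gun:** It was held fully squeezed (33 mm measured opening) for about 6 s. In the first part the measured line passed about 4–6 mm to one side of the middle stud. After a correction it passed within about 2 mm for the last 2.4 s. A second angle estimate, from the nozzle position rather than its line, read about 0.7° off. I then swung it back against the park stop, where it pushed back with 15 N and did not move.
- **Last checks:** The final picture shows the three carriers flat on the mat, side by side about 120 mm apart and parallel within about 1°.
    - **Gun and bowl:** their regions differ from the start picture by 0 pixels.
    - **Look-alikes:** 0 pixels changed at two of them, and 41 in a patch holding one turquoise and one yellow. I took that as shadow but did not look into it. The arm never touched them.
    - **Fits:** some pose fits made with the arm in the camera's view disagreed with the rest, and I did not rely on those.

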